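# Load the welding positioner and reverse it through off

### The job

The welding positioner is still switched to its old direction (red lever on the green mark): turn the lever to off, the white middle mark, and leave it there for at least two seconds; never throw it straight across. With the lever still at off, pick up the square exhaust flange, turn it so that its four corner holes match the four studs, and lower it gently over them until it lies flat on the turntable, without dropping it; let go of it, then turn the lever on to the blue mark. Do not disturb the spray can, the spanner or the stack of sanding discs.

Things in the scene. Friction and masses are not known exactly. Their poses are not given: they have to be found in the camera images.
- lever (a joint): angle of the red changeover lever (rad), turning about a vertical axis, positive counter-clockwise seen from above: -0.785 = green mark (where it starts, give or take a few hundredths), 0 = off (white mark), +0.785 = blue mark. Stops at -0.87 and +0.87. A spring detent holds it at each of the three marks and draws it in when let go within about 0.3 rad of one; turning it from one mark to the next takes about 0.25 N m at most (5 N at the grip point).
- lever_grip (a point): point in the middle of the lever's blade where it can be gripped from above; it turns with the lever. The blade is an upright red bar 16 mm wide and 32 mm tall, rounded, 92 mm long; its top is 10 mm above this point, its lower edge 22 mm below it and 12 mm clear of the yellow cover, and it points along the point's -x axis (from the turning axis to this point). This point lies 48 mm from the turning axis, the blade's tip 70 mm.
- lever_axis (a point): where the lever's turning axis meets the top of the switch box (78 mm above the bench). The box is a grey enclosure with a yellow cover, 150 x 140 x 78 mm, fixed to the bench; its axes do not turn with the lever: at off the lever points along -x of this point, at the blue mark 45 degrees counter-clockwise from that seen from above, at the green mark 45 degrees clockwise. The three marks are coloured discs 17 mm across, 81.5 mm from the axis.
- flange: loose steel exhaust flange with a tube stub, 0.5 to 0.8 kg: square plate 110 x 110 x 8 mm with four 16 mm through holes at x = +-40 mm and y = +-40 mm in its own axes (any quarter turn fits); the tube, 45 mm outside, 39 mm inside, 60 mm tall, stands on the plate's middle, so the whole is 68 mm high and is best gripped across the tube. Origin: centre of the underside, z up. Starts flat on the bench.
- table_top (a point): centre of the top face of the positioner's round steel turntable (180 mm across, 175 mm above the bench), z up, axes turning with it. Four brass studs, 12 mm thick and 29 mm tall, the last 10 mm tapering to 5 mm, stand on it at x = +-40 mm and y = +-40 mm in these axes. Its worm gear holds it: it does not turn when pushed. Beneath is the blue machine, 270 x 290 mm at its base, fixed to the bench.
- spray_can: bystander: green spray can with a white band and a white cap, 65 mm across, 148 mm tall, upright and loose; origin: centre of its underside.
- spanner: bystander: steel spanner 200 mm long, lying loose along its own x; origin: underside.
- discs: bystander: loose stack of sanding discs, 115 mm across, 28 mm high; origin: centre of its underside.
Not all that is in view belongs to the job. There is more than one size of the part that bears lever; the job needs the larger.

How it is judged (in metres and radians):
On the way, in this order (a step that is already met when the one before it is completed fails the run):
1. the lever has stood at off (within 0.2 rad) for two seconds, the flange not yet fitted (value of joint lever between -0.2 and 0.2 rad), for 2 s.
2. with the lever still at off, the flange lies flat on the turntable, all four studs through its holes, and has been let go (all of step 1 and horizontal distance between flange and table_top below 0.005 m and z of flange in the frame of table_top below 0.003 m and angle between flange's own z axis and vertical below 0.04 rad and contact force between flange and the fingers below 0.1 N), for 0.2 s.
3. the lever is at the blue mark (value of joint lever above 0.66 rad), for 0.2 s.
At the end, for the whole second after the job is handed in: the lever rests at the blue mark (within 0.12 rad), and the flange lies at rest flat on the turntable over all four studs: centred within 5 mm, within 3 mm of flush and level within 0.04 rad (value of joint lever above 0.66 rad and horizontal distance between flange and table_top below 0.005 m and z of flange in the frame of table_top between -0.003 and 0.003 m and angle between flange's own z axis and vertical below 0.04 rad and linear speed of flange below 0.02 m/s and velocity of joint lever below 0.1 rad/s); the robot touches nothing.
It fails at once if the lever is turned past off towards the blue mark before the flange is home on the studs (value of joint lever above 0.4 rad and (horizontal distance between flange and table_top above 0.007 m or z of flange in the frame of table_top above 0.006 m)).
It fails at once if the flange is pressed or slammed on to the turntable with over 100 N (contact force between flange and turntable above 100 N).
It fails at once if the flange is dropped on to the turntable instead of lowered: let go over it, it falls faster than 0.45 m/s (a drop of over 10 mm) (horizontal distance between flange and table_top below 0.1 m and contact force between flange and the fingers below 0.1 N and linear speed of flange above 0.45 m/s).
It fails at once if the spray can is moved more than 30 mm or tipped (distance of spray_can from where it was at the start of the episode above 0.03 m or angle between spray_can's own z axis and vertical above 0.4 rad).
It fails at once if the spanner or the stack of sanding discs is moved more than 30 mm (distance of any of spanner, discs from where it was at the start of the episode above 0.03 m).
It also fails if it takes over 69 s, if anything falls off the work surface, if the arm or the gripper's body presses on something with over 40 N, if the wrist force passes 120 N, or if a joint passes its speed limit or range.

### The arm

A 6-joint arm with a two-finger parallel gripper is mounted at the origin on the work surface. World frame = base frame: x ahead of the robot, y to its left, z up, the work surface at z = 0. Lengths are in m, angles in degrees, forces in N, time in s.
With the tool pointing down it reaches from about 0.375 to 0.9 m from the base axis. Payload 3.1 kg.
Tool frame: the origin (TCP) lies at the very end of the fingers, on their centre line; the grasp point (between the pads) lies 19 mm behind it; z points along the fingers, x is the direction in which the jaws open and shut, and the axes are right-handed (so a half turn about z gives the same grasp; the last joint's range is limited). The gripper opens to 87 mm and grips with 3 to 60 N. Pads are 19 mm wide; open, the fingers measure 117 mm over their backs; the gripper's body (75 mm by 190 mm) begins 51 mm behind the grasp point.
Start: joints at [58.47, 30.224, 82.088, -0, 67.689, -10.227], TCP at [0.227, 0.582, 0.223] pointing down, gripper open.
Joint ranges: [-176.69, 176.69], [-43.24, 126.21], [12.49, 139.97], [-82, 262], [0, 151.66], [-163.58, 163.58]. Speed limits (degrees/s): [159.86, 159.86, 180, 180, 180, 180].

### API

Orientations are given as a 3x3 rotation matrix whose columns are the frame's x, y, z axes.
In Python, from rig import bot gives the robot as it stands.
- The arm moves only by the tool arm_command, never from a script. Its argument "plan" is a list of rows, each an object of numbers: "claw": the opening, from 0 (shut) to 1 (fully open); "dx", "dy", "dz": the shift along the tool's x, y, z in cm; "twist": the turn about the tool's z in degrees. A call has 1 to 8 rows; each row is the pose to reach, as a shift and turn from the pose measured when the call began, along the tool's axes at that moment; what a row does not reach only later rows make up. A row lasts 1/12 s, in which the tool goes at most 41.7 mm and 7.16 degrees, less where a joint would pass 70% of its speed; a pose out of reach is approached as far as the arm can. A call with a gripper value outside its range is refused whole. The fingers move at their own pace and stop on an object; the grip force is fixed at half the most. Time passes only in rows, so rows that repeat a pose let the fingers close. It gives the time, the measured TCP pose, the force and the opening at its end, in the units of the state.
- bot.read_state(): the state, without advancing time (a new reading comes with each control period).
- bot.capture(name): name is "scene" or "side" or "wrist"; returns the picture (480x640x3 uint8, red, green, blue); there is no depth.
- bot.calibration(name): a dict with "intrinsics" (3x3 intrinsics, pixels), "rvec" (rotation vector, rad) and "tvec" (3), from world to camera coordinates, as OpenCV has them; the wrist camera has in their place "T_tool_cam" (4x4, takes a point from camera to tool coordinates, whose origin is the TCP and whose axes are the tool frame's). Camera axes: x right, y down, z forward; pixel columns grow to the right and rows downward; lengths in m; the calibration is good to about 2 mm. The wrist camera is an equidistant fisheye: a pixel r from the principal point sees the ray r / f radians off the axis. A picture is of the moment at which its call begins: read the wrist's pose just before it. calibration takes no time and is no camera call.
- bot.hand_in(): hands the job in, once; it reports no verdict.
The state is a dict: "time_s": time; "joint_positions": joint angles; "qvel": joint speeds; "tau": joint torques, N m; "position": TCP position; "tcp_rot": TCP orientation; "force": force on the tool from outside, world axes, zero at the start; "moment": the same for the moment, N m; "opening": opening from 0.0 (shut) to 1.0 (fully open).
Only numpy, scipy, OpenCV 4.12 (cv2) and the standard library are available. Lean on these libraries where they do the work, as an engineer would, in place of code of your own. Each camera call takes 0.05 s, during which the arm holds its last target.

## Working session

There is one attempt and no reset: what is moved stays moved. The work goes in short steps, Python scripts to look and compute and a tool call to move; the robot and the scene stay as the last step left them, time stands still between calls to the robot, and variables do not carry over. Pictures are saved under pics/ and viewed, and the job is handed in when it is done.

Besides the shell and the picture viewer there is one more tool, called after ">>>" as name(argument=value, ...), one argument or row to a line, values as JSON. arm_command: Moves the arm, as the interface text tells. Its arguments: {"type":"object","properties":{"plan":{"type":"array"}},"required":["plan"]}

```bash
mkdir -p pics; ls
python3 - <<'E'
from rig import bot
import cv2
for n in ("scene","side","wrist"):
    cv2.imwrite(f"pics/{n}0.png",bot.capture(n)[:,:,::-1])
    print(n,bot.calibration(n))
print(bot.read_state())
E
```

```text
pics
scene {'intrinsics': array([[602.41951809,   0.        , 316.22686786],
       [  0.        , 602.41951809, 248.40633095],
       [  0.        ,   0.        ,   1.        ]]), 'rvec': array([ 1.45638313,  2.11156446, -0.89816155]), 'tvec': array([ 0.32541703, -0.21898343,  1.94561356])}
side {'intrinsics': array([[567.01088241,   0.        , 322.22074005],
       [  0.        , 567.01088241, 237.18241477],
       [  0.        ,   0.        ,   1.        ]]), 'rvec': array([ 2.40027968, -0.42973453,  0.1841299 ]), 'tvec': array([-0.5341626 ,  0.11398815,  1.18955616])}
wrist {'intrinsics': array([[371.64829954,   0.        , 314.99441875],
       [  0.        , 371.64829954, 242.40189926],
       [  0.        ,   0.        ,   1.        ]]), 'T_tool_cam': array([[ 9.99999675e-01, -7.42855954e-04,  3.12353229e-04,
         1.65784656e-04],
       [ 6.15661395e-04,  9.54357692e-01,  2.98665391e-01,
        -8.26859194e-02],
       [-5.19962071e-04, -2.98665102e-01,  9.54357840e-01,
        -1.62188678e-01],
       [ 0.00000000e+00,  0.00000000e+00,  0.00000000e+00,
         1.00000000e+00]])}
{'time_s': 0.15, 'joint_positions': array([ 5.84699100e+01,  3.02681944e+01,  8.21391521e+01,  8.69709297e-04,
        6.76882446e+01, -1.02284597e+01]), 'qvel': array([ 0.02547776, -0.28463567, -0.14353366,  0.07284937, -0.03999523,
       -0.05358255]), 'tau': array([ 3.67282773e-04, -4.40434277e+01, -1.76842511e+01,  6.32413197e-02,
        5.52665431e-02, -1.12967612e-04]), 'position': array([0.22673562, 0.58183022, 0.22178278]), 'tcp_rot': array([[ 3.63282395e-01,  9.31678657e-01, -8.84442602e-04],
       [ 9.31677634e-01, -3.63283339e-01, -1.41472592e-03],
       [-1.63937320e-03, -3.10070372e-04, -9.99998608e-01]]), 'force': array([0.83324327, 0.48421716, 0.26316692]), 'moment': array([-0.02416709, -0.02832435, -0.03913675]), 'opening': 0.997907682340211}
```

View pics/scene0.png

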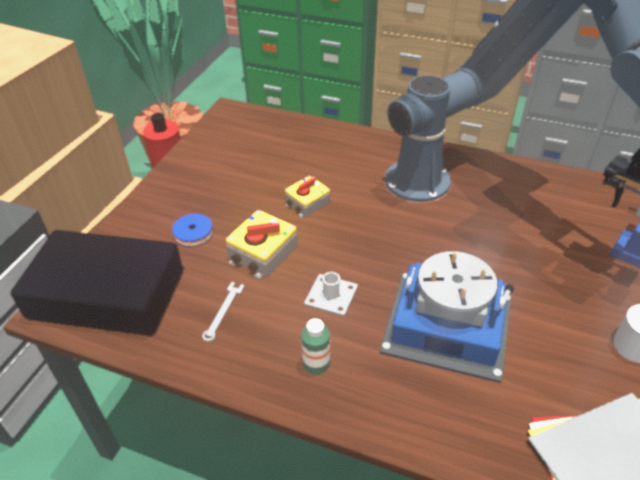

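View pics/side0.png

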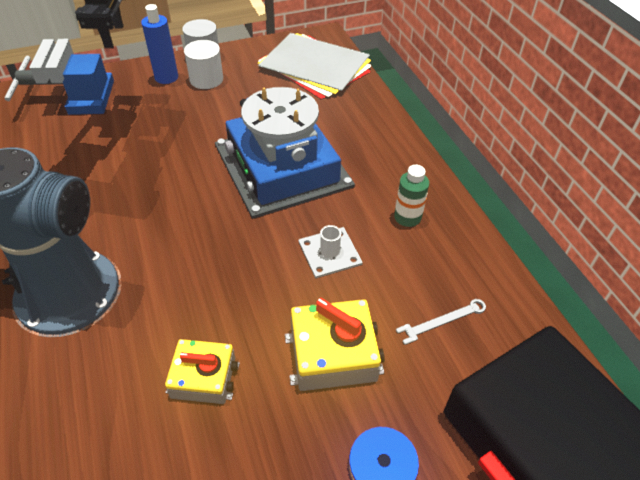

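View pics/wrist0.png

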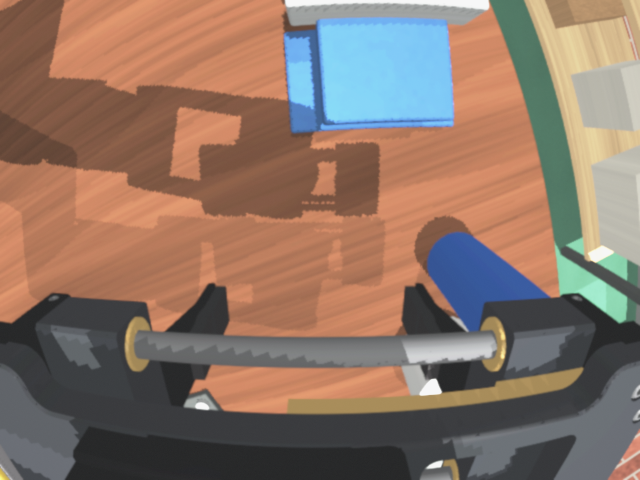

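Two switches fit "lever box": the larger at side (335,340) / scene (262,240), and the smaller at side (200,370) / scene (307,193). The job needs the larger, so I'll confirm it in an enlarged crop and measure it.

```bash
cat > h.py <<'E'
import numpy as np, cv2
from rig import bot
def cam(n):
    c=bot.calibration(n); K=c["intrinsics"]; R,_=cv2.Rodrigues(c["rvec"]); return K,R,np.asarray(c["tvec"]).ravel()
def ray(n,px,st=None):
    px=np.atleast_2d(np.array(px,float))
    if n=="wrist":
        c=bot.calibration(n);K=c["intrinsics"];T=c["T_tool_cam"]
        d=(px-[K[0,2],K[1,2]])/K[0,0]; th=np.linalg.norm(d,axis=1,keepdims=True)+1e-12
        v=np.hstack([d/th*np.sin(th),np.cos(th)])
        Rt=np.asarray(st["tcp_rot"]);p=np.asarray(st["position"])
        return p+Rt@T[:3,3],(Rt@T[:3,:3]@v.T).T
    K,R,t=cam(n)
    v=np.c_[(px-[K[0,2],K[1,2]])/K[0,0],np.ones(len(px))]
    return -R.T@t,(R.T@v.T).T
def plane(n,px,z,st=None):
    o,v=ray(n,px,st); return o+v*((z-o[2])/v[:,2])[:,None]
def proj(n,P,st=None):
    P=np.atleast_2d(P)
    if n=="wrist":
        c=bot.calibration(n);K=c["intrinsics"];T=c["T_tool_cam"]
        Rt=np.asarray(st["tcp_rot"]);p=np.asarray(st["position"])
        q=(np.linalg.inv(T)@np.c_[(P-p)@Rt,np.ones(len(P))].T).T[:,:3]
        r=np.linalg.norm(q[:,:2],axis=1,keepdims=True);th=np.arctan2(r,q[:,2:])
        return q[:,:2]/(r+1e-12)*th*K[0,0]+[K[0,2],K[1,2]]
    K,R,t=cam(n);q=(R@P.T).T+t
    return q[:,:2]/q[:,2:]*K[0,0]+[K[0,2],K[1,2]]
def blobs(img,mask,amin=8):
    n,l,s,c=cv2.connectedComponentsWithStats(mask.astype(np.uint8))
    return [(s[i,4],c[i].round(1)) for i in range(1,n) if s[i,4]>=amin]
E
python3 - <<'E'
from h import *
im=cv2.imread("pics/side0.png")
a=cv2.resize(im[280:400,150:400],None,fx=3,fy=3,interpolation=2)
b=cv2.resize(im[80:280,210:370],None,fx=3.6,fy=3,interpolation=2)
cv2.imwrite("pics/c1.png",a);cv2.imwrite("pics/c2.png",b)
hsv=cv2.cvtColor(im,cv2.COLOR_BGR2HSV)
def m(lo,hi): return cv2.inRange(hsv,lo,hi)>0
print("yellow",blobs(im,m((22,120,120),(35,255,255)),100))
print("blue",blobs(im,m((105,150,100),(130,255,255)),8))
print("green",blobs(im,m((45,120,90),(80,255,255)),8))
print("red",blobs(im,m((0,180,100),(6,255,255)),30))
for p,z in (((335,340),.078),((330,240),.068),((280,112),.175)): print(plane("side",p,z))
E
```

```text
yellow [(np.int32(146), array([320. ,  85.6])), (np.int32(3972), array([332.8, 341. ])), (np.int32(2039), array([199. , 367.7]))]
blue [(np.int32(855), array([155.9,  47.7])), (np.int32(602), array([81.6, 64.5])), (np.int32(338), array([90.2, 97.3])), (np.int32(1718), array([280.4, 156.2])), (np.int32(84), array([294.6, 142.4])), (np.int32(12), array([180.7, 382.5])), (np.int32(2908), array([383.2, 455.8]))]
green [(np.int32(13), array([245.8, 170.8])), (np.int32(9), array([573.7, 297.7])), (np.int32(9), array([578.3, 301.2])), (np.int32(41), array([312.2, 308. ])), (np.int32(24), array([584.1, 308.8])), (np.int32(10), array([577. , 313.7])), (np.int32(10), array([564.8, 313.5])), (np.int32(27), array([591.9, 319.7])), (np.int32(8), array([581.6, 323.2])), (np.int32(13), array([574.4, 324.5])), (np.int32(20), array([591.4, 326.2])), (np.int32(31), array([581.2, 332.4])), (np.int32(11), array([599.1, 332.4])), (np.int32(14), array([593.9, 336.1])), (np.int32(377), array([613.5, 359.2])), (np.int32(38), array([594.5, 344.5])), (np.int32(14), array([586.2, 340.3])), (np.int32(19), array([192.1, 342.8])), (np.int32(33), array([633., 372.])), (np.int32(75), array([622.3, 381.4])), (np.int32(41), array([635.4, 380.5])), (np.int32(9), array([630.2, 383.8])), (np.int32(18), array([627.4, 393.5]))]
red [(np.int32(41), array([362.4,  74.4])), (np.int32(73), array([312.4,  91.4])), (np.int32(298), array([340. , 314.1])), (np.int32(113), array([343.6, 333.3])), (np.int32(255), array([203.1, 360.5])), (np.int32(599), array([493.8, 467.1]))]
[[ 0.46519414 -0.34257015  0.078     ]]
[[ 0.54681552 -0.10759802  0.068     ]]
[[0.54298133 0.21242264 0.175     ]]
```

View pics/c1.png

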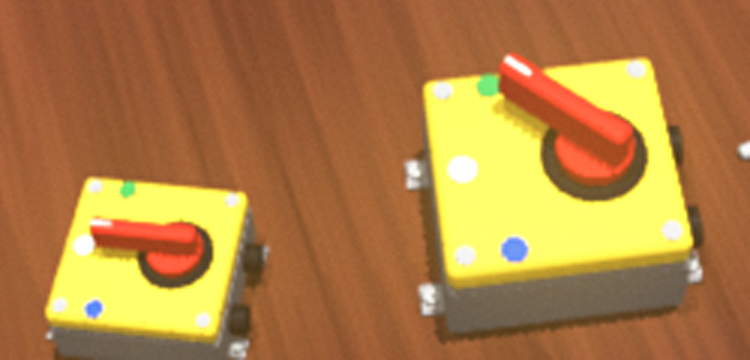

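View pics/c2.png

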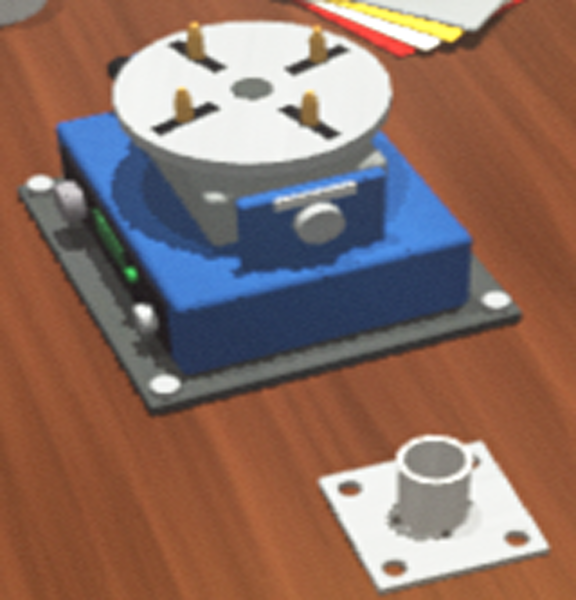

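Side view: the large box's lever is at (340,314). Its marks are green (312,308), white (304,336) and blue (321,363). The flange is at (331,245) and the studs are around (280,112). The smaller box at (200,367) is the decoy. Next I'll compute poses.

Run:
```python
from h import *
mk=plane("side",[(312.3,308.3),(304,336.3),(321.3,363)],.079)
print("marks",mk.round(4).tolist(), np.linalg.norm(mk[0]-mk[1]),np.linalg.norm(mk[2]-mk[1]),"expect",2*81.5*np.sin(np.pi/8))
# axis: midpoint of green/blue chord; w->axis direction
mid=(mk[0]+mk[2])/2; d=mid-mk[1]; d/=np.linalg.norm(d); e=(mk[0]-mk[2]);e/=np.linalg.norm(e)
print("d",d, "perp to chord",e, d@e); 
# best: use chord perpendicular
x=np.array([-e[1],e[0],0]); x*=np.sign(x@d); ax=mk.mean(0)+x*.0815*(1+2*np.cos(np.pi/4))/3
print("x axis",x,"axis",ax, "yaw",np.degrees(np.arctan2(x[1],x[0])))
for a in (-45,0,45):
    t=np.radians(a);c,s=np.cos(t),np.sin(t); dd=np.array([c*-x[0]-s*-x[1],s*-x[0]+c*-x[1],0]); print(a,"grip",(ax+.048*dd).round(4),"dir",dd.round(3))
fh=plane("side",np.array([(350,487),(475,462),(517,537),(394,567)])/[3.6,3]+[210,80],.008)
print("holes",fh.round(4).tolist(),fh.mean(0))
for i in range(4):
    v=fh[(i+1)%4]-fh[i]; print(np.linalg.norm(v),np.degrees(np.arctan2(v[1],v[0])))
print("tube top",plane("side",np.array([(433,459)])/[3.6,3]+[210,80],.068))
sb=plane("side",np.array([(195,26),(318,30),(310,93),(183,91)])/[3.6,3]+[210,80],.204)
print("studs",sb.round(4).tolist(),sb.mean(0))
for i in range(4):
    v=sb[(i+1)%4]-sb[i]; print(np.linalg.norm(v),np.degrees(np.arctan2(v[1],v[0])))
print("centre",plane("side",np.array([(252,88)])/[3.6,3]+[210,80],.175))
print("can",plane("side",[(417,174)],.148),"small box",plane("side",[(199,368)],.05))
print("can base sc",plane("scene",[(316,322)],.148),plane("scene",[(334,280)],.068),plane("scene",[(457,272)],.175))
```

```text
marks [[0.4496, -0.2642, 0.079], [0.4144, -0.3164, 0.079], [0.4251, -0.378, 0.079]] 0.06298660278795833 0.06256653952982752 expect 62.377399475509634
d [ 9.79533834e-01 -2.01279576e-01  4.73980424e-15] perp to chord [0.21073703 0.97754279 0.        ] 0.00966465148857318
x axis [ 0.97754279 -0.21073703 -0.        ] axis [ 0.49381667 -0.33335789  0.079     ] yaw -12.165547499326877
-45 grip [ 0.4678 -0.293   0.079 ] dir [-0.542  0.84   0.   ]
0 grip [ 0.4469 -0.3232  0.079 ] dir [-0.978  0.211  0.   ]
45 grip [ 0.4535 -0.3594  0.079 ] dir [-0.84  -0.542  0.   ]
holes [[0.5161, -0.0495, 0.008], [0.5992, -0.0529, 0.008], [0.596, -0.1294, 0.008], [0.5155, -0.1298, 0.008]] [ 0.55667847 -0.09038825  0.008     ]
0.08319704661014116 -2.3447356569073485
0.0766330917204252 -92.36518016385085
0.08056555280637691 -179.73552274450302
0.08034568806740146 89.57224518673357
tube top [[ 0.55453133 -0.08935309  0.068     ]]
studs [[0.5246, 0.2722, 0.204], [0.5983, 0.2409, 0.204], [0.5673, 0.1667, 0.204], [0.4934, 0.1952, 0.204]] [0.54591889 0.21872365 0.204     ]
0.08012389869556744 -22.99820408985968
0.08039021696057992 -112.6657397895879
0.07921020833196529 158.92608738042034
0.0830608776006506 67.98469765550799
centre [[0.54610374 0.22208922 0.175     ]]
can [[ 0.7653005  -0.05914949  0.148     ]] small box [[ 0.21982726 -0.29688339  0.05      ]]
can base sc [[ 0.76071177 -0.05071635  0.148     ]] [[ 0.55835718 -0.08140114  0.068     ]] [[0.52574478 0.21472182 0.175     ]]
```

```bash
cat >> h.py <<'E'
def yaw(st): R=np.asarray(st["tcp_rot"]); return np.degrees(np.arctan2(R[1,0],R[0,0]))
def go(pos,yw=None,st=None):
    st=st or bot.read_state(); d=np.asarray(st["tcp_rot"]).T@(np.asarray(pos)-st["position"])*100
    tw=0 if yw is None else -((yw-yaw(st)+180)%360-180)
    print("dx dy dz",d.round(2),"twist",round(tw,2),"rows>=",np.linalg.norm(d)/4.17,abs(tw)/7.16)
    return d,tw
E
python3 - <<'E'
from h import *
go([.574,.208,.33])
E
```

```text
dx dy dz [-22.23  45.93 -10.8 ] twist 0 rows>= 12.508071131468135 0.0
```

>>> arm_command(
  plan=[
    {"dz":-4,"claw":1},
    {"dz":-8,"claw":1},
    {"dz":-10.8,"claw":1},
  ],
)

```text
$.plan[0]: bad value
```

>>> arm_command(
  plan=[
    {"claw":1.0,"dx":0.0,"dy":0.0,"dz":-4.0,"twist":0.0},
    {"claw":1.0,"dx":0.0,"dy":0.0,"dz":-8.0,"twist":0.0},
    {"claw":1.0,"dx":-1.0,"dy":2.0,"dz":-10.8,"twist":0.0},
    {"claw":1.0,"dx":-2.8,"dy":5.8,"dz":-10.8,"twist":0.0},
    {"claw":1.0,"dx":-4.6,"dy":9.5,"dz":-10.8,"twist":0.0},
    {"claw":1.0,"dx":-6.4,"dy":13.2,"dz":-10.8,"twist":0.0},
    {"claw":1.0,"dx":-8.2,"dy":17.0,"dz":-10.8,"twist":0.0},
    {"claw":1.0,"dx":-10.0,"dy":20.7,"dz":-10.8,"twist":0.0},
  ],
)

```text
time_s: 0.82
position: [0.3841, 0.412, 0.3298]
tcp_rot: [[0.363, 0.932, -0.001], [0.932, -0.363, -0.002], [-0.002, -0.0, -1.0]]
force: [1.9, 1.0, 0.6]
opening: 0.997
```

>>> arm_command(
  plan=[
    {"claw":1.0,"dx":-1.8,"dy":3.7,"dz":0.0,"twist":0.0},
    {"claw":1.0,"dx":-3.6,"dy":7.4,"dz":0.0,"twist":0.0},
    {"claw":1.0,"dx":-5.4,"dy":11.1,"dz":0.0,"twist":0.0},
    {"claw":1.0,"dx":-7.2,"dy":14.8,"dz":0.0,"twist":0.0},
    {"claw":1.0,"dx":-9.0,"dy":18.5,"dz":0.0,"twist":0.0},
    {"claw":1.0,"dx":-10.8,"dy":22.2,"dz":0.0,"twist":0.0},
    {"claw":1.0,"dx":-12.1,"dy":25.0,"dz":0.0,"twist":0.0},
    {"claw":1.0,"dx":-12.1,"dy":25.0,"dz":0.0,"twist":0.0},
  ],
)

```text
time_s: 1.48
position: [0.5776, 0.2034, 0.3291]
tcp_rot: [[0.369, 0.93, 0.001], [0.93, -0.369, -0.004], [-0.003, 0.003, -1.0]]
force: [-0.7, 0.9, -0.6]
opening: 1.004
```

Run:
```python
from h import *
import pickle
st=bot.read_state();im=bot.capture("wrist")
pickle.dump(st,open("st1.pkl","wb"));cv2.imwrite("pics/w1.png",im[:,:,::-1]);print(st["position"],st["qvel"].round(2),st["time_s"])
```

```text
[0.57755592 0.20340571 0.32910652] [ 4.11 -1.7   3.19  4.14  1.95  2.96] 1.4833
```

View pics/w1.png

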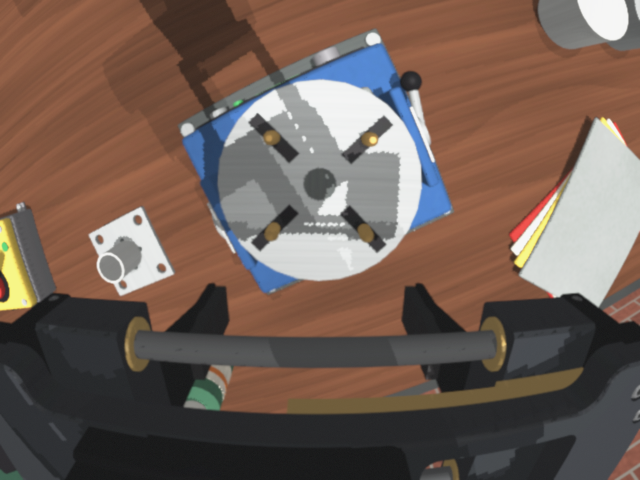

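The wrist view shows the turntable with its centre bore at (319,183) and studs near (270,137), (372,140), (366,232) and (273,231). The flange is at (130,255). The arm was still settling, so I'll take one more picture and measure from that.

Run:
```python
from h import *
import pickle
st=bot.read_state();im=bot.capture("wrist")
pickle.dump(st,open("st2.pkl","wb"));bgr=im[:,:,::-1].copy();cv2.imwrite("pics/w2.png",bgr);print(st["position"],st["qvel"].round(2),st["time_s"])
hsv=cv2.cvtColor(bgr,cv2.COLOR_BGR2HSV)
m=cv2.inRange(hsv,(8,90,60),(30,255,255)); m[:, :230]=0;m[:,410:]=0;m[:100]=0;m[260:]=0
print(blobs(bgr,m>0,10))
w=cv2.resize(bgr[110:260,240:400],None,fx=5,fy=4,interpolation=2);cv2.imwrite("pics/c3.png",w)
f=cv2.resize(bgr[190:310,70:190],None,fx=5,fy=5,interpolation=2);cv2.imwrite("pics/c4.png",f)
```

```text
[0.57504475 0.20581919 0.3290121 ] [ 3.38 -1.42  2.31  1.85  1.08  0.78] 1.5333
[(np.int32(194), array([269.7, 141.6])), (np.int32(182), array([367.5, 143.2])), (np.int32(212), array([270.3, 235. ])), (np.int32(222), array([363.4, 236.4])), (np.int32(305), array([401.7, 250.7])), (np.int32(16), array([232.1, 258. ]))]
```

View pics/c3.png

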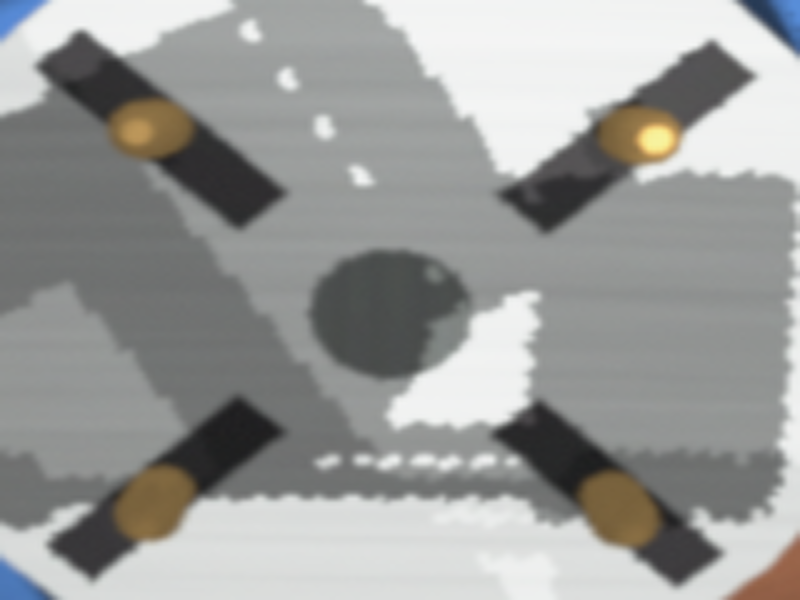

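View pics/c4.png

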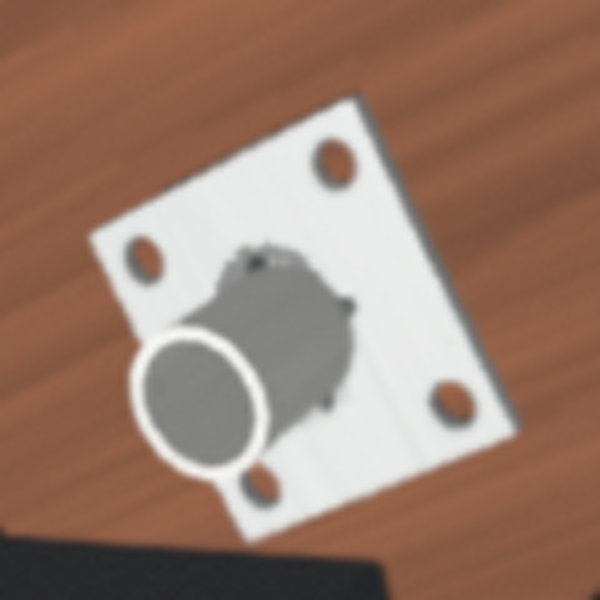

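Run:
```python
from h import *
import pickle
st=pickle.load(open("st2.pkl","rb"))
print("bore",plane("wrist",[(318,188.5)],.175,st))
P=[(269.7,141.6),(367.5,143.2),(363.4,236.4),(270.3,235)]
for z in (.19,.195,.2):
    s=plane("wrist",P,z,st);v=np.roll(s,-1,0)-s
    print(z,s.mean(0).round(4),np.linalg.norm(v,axis=1).round(4),np.degrees(np.arctan2(v[:,1],v[:,0])).round(1))
c=np.array([(335,163),(453,404),(262,486),(145,259)])/5+[70,190]
s=plane("wrist",c,.007,st);v=np.roll(s,-1,0)-s
print("fl",s.round(4).tolist(),s.mean(0).round(4),np.linalg.norm(v,axis=1).round(4),np.degrees(np.arctan2(v[:,1],v[:,0])).round(1))
print("tube top",plane("wrist",np.array([(200,403)])/5+[70,190],.068,st))
im=cv2.imread("pics/w2.png");
```

```text
bore [[0.54588053 0.22001923 0.175     ]]
0.19 [0.5445 0.2203 0.19  ] [0.0788 0.0785 0.079  0.0785] [  67.6  -22.5 -112.4  157.4]
0.195 [0.5437 0.2205 0.195 ] [0.0775 0.0772 0.0777 0.0772] [  67.6  -22.5 -112.4  157.4]
0.2 [0.543  0.2208 0.2   ] [0.0762 0.0759 0.0764 0.0758] [  67.6  -22.5 -112.4  157.4]
fl [[0.5153, -0.0499, 0.007], [0.5953, -0.0503, 0.007], [0.5959, -0.1297, 0.007], [0.5152, -0.1296, 0.007]] [ 0.5554 -0.0899  0.007 ] [0.08   0.0794 0.0806 0.0798] [ -0.3 -89.6 180.   90. ]
tube top [[ 0.55536751 -0.08918053  0.068     ]]
```

Run:
```python
from h import *
go([.468,-.293,.24],32.8)
```

```text
dx dy dz [-50.42   8.49   9.  ] twist 35.78 rows>= 12.44987437114007 4.996622535306147
```

>>> arm_command(
  plan=[
    {"claw":1.0,"dx":-3.8,"dy":0.6,"dz":0.0,"twist":5.0},
    {"claw":1.0,"dx":-7.6,"dy":1.3,"dz":0.0,"twist":10.0},
    {"claw":1.0,"dx":-11.5,"dy":1.9,"dz":0.0,"twist":15.0},
    {"claw":1.0,"dx":-15.4,"dy":2.6,"dz":0.0,"twist":20.0},
    {"claw":1.0,"dx":-19.3,"dy":3.2,"dz":1.0,"twist":25.0},
    {"claw":1.0,"dx":-23.2,"dy":3.9,"dz":2.0,"twist":30.0},
    {"claw":1.0,"dx":-27.0,"dy":4.5,"dz":3.0,"twist":35.8},
    {"claw":0.8,"dx":-30.9,"dy":5.2,"dz":4.0,"twist":35.8},
  ],
)

```text
time_s: 2.25
position: [0.5075, -0.0985, 0.2896]
tcp_rot: [[0.841, 0.541, -0.003], [0.541, -0.841, -0.0], [-0.003, -0.001, -1.0]]
force: [0.7, -0.2, -0.7]
opening: 0.973
```

Run:
```python
from h import *
go([.468,-.293,.22],32.8)
```

```text
dx dy dz [-13.82  14.23   6.98] twist -0.07 rows>= 5.042638373920333 0.009456883882210429
```

>>> arm_command(
  plan=[
    {"claw":0.7,"dx":-2.5,"dy":2.6,"dz":1.3,"twist":0.0},
    {"claw":0.6,"dx":-5.0,"dy":5.2,"dz":2.6,"twist":0.0},
    {"claw":0.6,"dx":-7.5,"dy":7.8,"dz":3.9,"twist":0.0},
    {"claw":0.6,"dx":-10.0,"dy":10.4,"dz":5.2,"twist":0.0},
    {"claw":0.6,"dx":-12.5,"dy":13.0,"dz":6.4,"twist":0.0},
    {"claw":0.6,"dx":-13.8,"dy":14.2,"dz":7.0,"twist":0.0},
    {"claw":0.6,"dx":-13.8,"dy":14.2,"dz":7.0,"twist":0.0},
    {"claw":0.6,"dx":-13.8,"dy":14.2,"dz":7.0,"twist":0.0},
  ],
)

```text
time_s: 2.92
position: [0.4677, -0.2914, 0.2193]
tcp_rot: [[0.842, 0.54, -0.004], [0.54, -0.842, 0.002], [-0.002, -0.003, -1.0]]
force: [-0.1, -0.2, -0.6]
opening: 0.601
```

Run:
```python
from h import *
st=bot.read_state();im=bot.capture("wrist");cv2.imwrite("pics/w3.png",im[:,:,::-1])
print(st["position"],yaw(st),st["opening"],proj("wrist",[[.468,-.293,.112],[.4938,-.3334,.122],[.494-.07*.542,-.333+.07*.84,.122]],st))
go([.468,-.293,.095],32.8)
```

```text
[ 0.46772851 -0.29144393  0.21930119] 32.69598574719617 0.6012235788222506 [[314.42849375 242.80862218]
 [314.31356047 305.31722644]
 [314.49914568 217.29385387]]
dx dy dz [-0.1   0.22 12.48] twist -0.02 rows>= 2.992236649597177 0.0031466509469605716
```

View pics/w3.png

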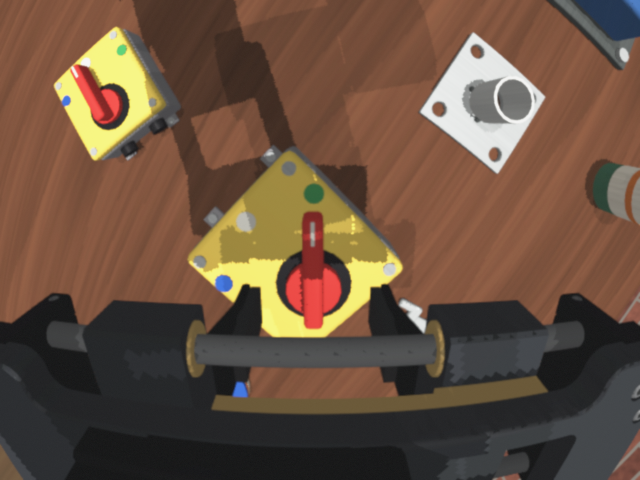

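Wrist view: the red blade is vertical in the picture at column 313 (tip at row 212). It lies centred between the fingers with the green mark at (314,194), as predicted. I'll lower onto it.

>>> arm_command(
  plan=[
    {"claw":0.6,"dx":-0.1,"dy":0.2,"dz":3.5,"twist":0.0},
    {"claw":0.6,"dx":-0.1,"dy":0.2,"dz":7.0,"twist":0.0},
    {"claw":0.6,"dx":-0.1,"dy":0.2,"dz":10.0,"twist":0.0},
    {"claw":0.5,"dx":-0.1,"dy":0.2,"dz":12.0,"twist":0.0},
    {"claw":0.3,"dx":-0.1,"dy":0.2,"dz":12.4,"twist":0.0},
    {"claw":0.28,"dx":-0.1,"dy":0.2,"dz":12.4,"twist":0.0},
    {"claw":0.28,"dx":-0.1,"dy":0.2,"dz":12.4,"twist":0.0},
  ],
)

```text
time_s: 3.55
position: [0.4691, -0.2922, 0.097]
tcp_rot: [[0.84, 0.543, -0.002], [0.543, -0.84, 0.0], [-0.001, -0.001, -1.0]]
force: [-0.4, -0.7, 0.1]
opening: 0.381
```

```bash
cat > arc.py <<'E'
from h import *
import sys
def arc(lst,z=.096):
    st=bot.read_state();ax=np.array([.4938,-.3334,0]);y0=yaw(st)
    for a in lst:
        t=np.radians(167.83+a); p=ax+.048*np.array([np.cos(t),np.sin(t),0]);p[2]=z
        d=np.asarray(st["tcp_rot"]).T@(p-st["position"])*100
        print(a,d.round(2))
E
python3 - <<'E'
from arc import *
st=bot.read_state();print(st["position"],yaw(st),st["force"],st["opening"])
arc([-45,-40,-35,-30,-25,-20,-15,-10,-5,0,3])
E
```

```text
[ 0.46908999 -0.2921897   0.09701731] 32.88438109036794 [-0.36815145 -0.70175567  0.05978645] 0.38071007888243563
-45 [-0.16  0.    0.1 ]
-40 [-0.58  0.02  0.1 ]
-35 [-0.99  0.07  0.1 ]
-30 [-1.4   0.16  0.1 ]
-25 [-1.8   0.29  0.1 ]
-20 [-2.19  0.45  0.1 ]
-15 [-2.56  0.64  0.1 ]
-10 [-2.91  0.87  0.1 ]
-5 [-3.24  1.12  0.11]
0 [-3.55  1.41  0.11]
3 [-3.73  1.59  0.11]
```

>>> arm_command(
  plan=[
    {"claw":0.26,"dx":-0.16,"dy":0.0,"dz":0.1,"twist":0.0},
    {"claw":0.26,"dx":-0.58,"dy":0.02,"dz":0.1,"twist":-5.0},
    {"claw":0.26,"dx":-0.99,"dy":0.07,"dz":0.1,"twist":-10.0},
    {"claw":0.26,"dx":-1.4,"dy":0.16,"dz":0.1,"twist":-15.0},
    {"claw":0.26,"dx":-1.8,"dy":0.29,"dz":0.1,"twist":-20.0},
    {"claw":0.26,"dx":-2.19,"dy":0.45,"dz":0.1,"twist":-25.0},
    {"claw":0.26,"dx":-2.56,"dy":0.64,"dz":0.1,"twist":-30.0},
    {"claw":0.26,"dx":-2.91,"dy":0.87,"dz":0.1,"twist":-35.0},
  ],
)

```text
time_s: 4.22
position: [0.4501, -0.3157, 0.098]
tcp_rot: [[0.372, 0.928, 0.001], [0.928, -0.372, -0.002], [-0.002, 0.001, -1.0]]
force: [-0.3, 0.1, -0.6]
opening: 0.262
```

Run:
```python
from arc import *
st=bot.read_state();print(st["position"],yaw(st),st["force"],st["opening"])
arc([-10,-6,-3,0,2])
```

```text
[ 0.45009148 -0.31565686  0.09799783] 68.1536870584503 [-0.33503996  0.08127869 -0.56413075] 0.2618062969414858
-10 [ 0.01 -0.08  0.2 ]
-6 [-0.33 -0.07  0.2 ]
-3 [-0.58 -0.05  0.2 ]
0 [-0.83 -0.01  0.2 ]
2 [-0.99  0.02  0.2 ]
```

>>> arm_command(
  plan=[
    {"claw":0.26,"dx":-0.33,"dy":-0.07,"dz":0.2,"twist":-4.0},
    {"claw":0.26,"dx":-0.65,"dy":-0.05,"dz":0.2,"twist":-7.0},
    {"claw":0.26,"dx":-0.9,"dy":0.0,"dz":0.2,"twist":-10.0},
    {"claw":0.26,"dx":-0.9,"dy":0.0,"dz":0.2,"twist":-10.0},
    {"claw":0.4,"dx":-0.85,"dy":0.0,"dz":0.2,"twist":-10.0},
    {"claw":0.6,"dx":-0.85,"dy":0.0,"dz":0.2,"twist":-10.0},
    {"claw":0.6,"dx":-0.85,"dy":0.0,"dz":0.2,"twist":-10.0},
  ],
)

```text
time_s: 4.8
position: [0.4472, -0.3234, 0.0966]
tcp_rot: [[0.206, 0.979, 0.001], [0.979, -0.206, -0.003], [-0.002, 0.002, -1.0]]
force: [-0.8, -0.5, -0.2]
opening: 0.409
```

Run:
```python
from arc import *
st=bot.read_state();print(st["position"],yaw(st),st["force"],st["opening"])
im=bot.capture("wrist");cv2.imwrite("pics/w4.png",im[:,:,::-1])
cv2.imwrite("pics/s4.png",cv2.resize(bot.capture("side")[230:430,220:440,::-1],None,fx=3,fy=3))
```

```text
[ 0.44717308 -0.32344088  0.09657797] 78.13061473575098 [-0.84326239 -0.51517355 -0.22370299] 0.4094757098969578
```

View pics/w4.png

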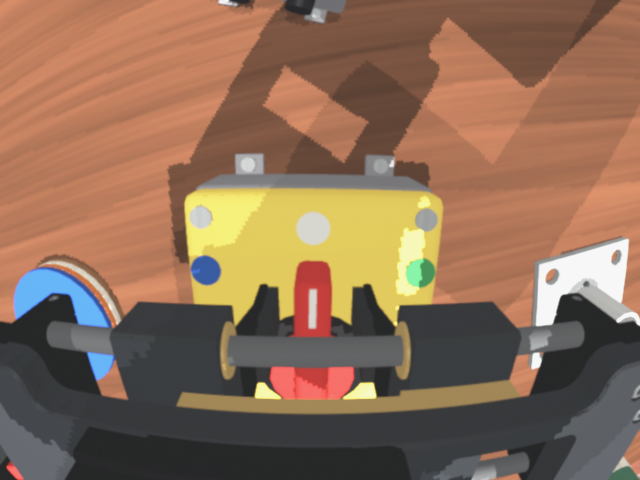

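View pics/s4.png

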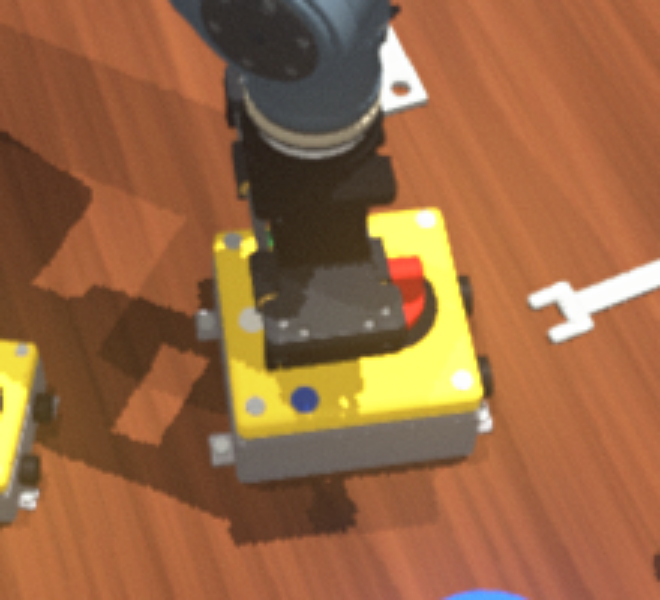

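The lever now points at the white mark: the blade is at column 313 with the white disc at (313,228). It is free between the fingers. I'll lift off and go to the flange.

Run:
```python
from h import *
go([.5555,-.0895,.19],90)
```

```text
dx dy dz [25.1   5.82 -9.42] twist -11.85 rows>= 6.578799866801633 1.655663600158116
```

>>> arm_command(
  plan=[
    {"claw":0.6,"dx":0.0,"dy":0.0,"dz":-1.0,"twist":0.0},
    {"claw":0.6,"dx":0.0,"dy":0.0,"dz":-4.0,"twist":0.0},
    {"claw":0.6,"dx":0.0,"dy":0.0,"dz":-8.0,"twist":0.0},
    {"claw":0.8,"dx":3.0,"dy":0.8,"dz":-10.0,"twist":-2.0},
    {"claw":1.0,"dx":6.8,"dy":1.8,"dz":-10.0,"twist":-5.0},
    {"claw":1.0,"dx":10.6,"dy":2.6,"dz":-10.0,"twist":-8.0},
    {"claw":1.0,"dx":14.4,"dy":3.5,"dz":-10.0,"twist":-11.0},
    {"claw":1.0,"dx":18.2,"dy":4.4,"dz":-10.0,"twist":-12.0},
  ],
)

```text
time_s: 5.57
position: [0.5279, -0.1525, 0.1971]
tcp_rot: [[-0.004, 1.0, 0.002], [1.0, 0.004, -0.003], [-0.003, 0.002, -1.0]]
force: [0.7, -0.3, -0.5]
opening: 0.897
```

Run:
```python
from h import *
go([.5555,-.0895,.19],90)
```

```text
dx dy dz [6.3  2.78 0.69] twist 0.21 rows>= 1.6590164754716465 0.02972683201677906
```

>>> arm_command(
  plan=[
    {"claw":1.0,"dx":3.2,"dy":1.4,"dz":0.3,"twist":0.0},
    {"claw":1.0,"dx":6.3,"dy":2.8,"dz":0.7,"twist":0.2},
    {"claw":1.0,"dx":6.3,"dy":2.8,"dz":0.7,"twist":0.2},
    {"claw":1.0,"dx":6.3,"dy":2.8,"dz":0.7,"twist":0.2},
    {"claw":1.0,"dx":6.3,"dy":2.8,"dz":0.7,"twist":0.2},
  ],
)

```text
time_s: 5.98
position: [0.5556, -0.0896, 0.1903]
tcp_rot: [[-0.001, 1.0, 0.002], [1.0, 0.001, -0.003], [-0.003, 0.002, -1.0]]
force: [0.0, -0.6, 0.0]
opening: 1.0
```

Run:
```python
from h import *
import pickle
st=bot.read_state();im=bot.capture("wrist");cv2.imwrite("pics/w5.png",im[:,:,::-1]);pickle.dump(st,open("st5.pkl","wb"))
print(st["position"],yaw(st),st["qvel"].round(2),proj("wrist",[[.5555,-.0895,.068]],st))
cv2.imwrite("pics/s5.png",bot.capture("side")[:,:,::-1])
```

```text
[ 0.55558121 -0.08959137  0.19031967] 90.06073824442815 [-1.74  0.    0.08  0.08 -0.03  0.07] [[315.21191531 234.27318484]]
```

View pics/w5.png

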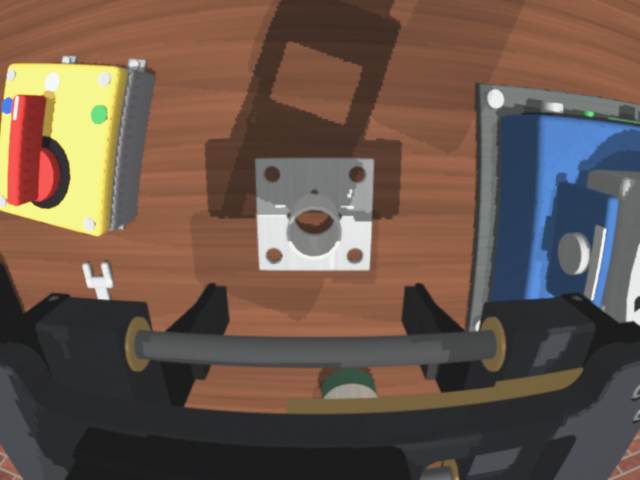

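View pics/s5.png

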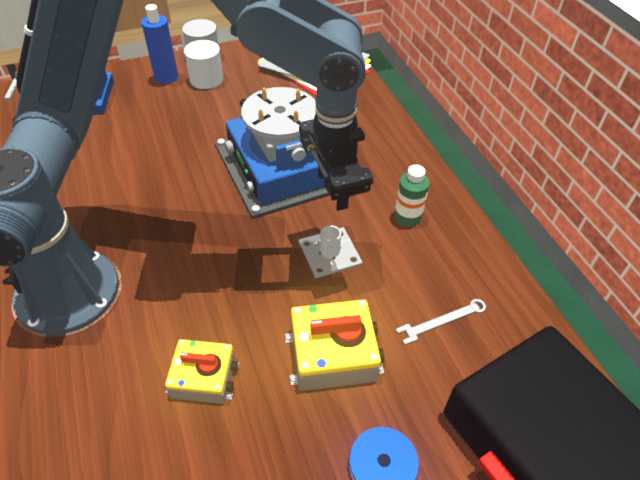

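The lever is at off: in the side view it points at the white mark. The flange is centred at (315,214) with its holes at (272,174), (357,174), (355,255) and (274,255). I'll measure these and go down.

Run:
```python
from h import *
import pickle
st=pickle.load(open("st5.pkl","rb"))
im=cv2.imread("pics/w5.png")
hsv=cv2.cvtColor(im,cv2.COLOR_BGR2HSV)
m=(hsv[:,:,1]>90)&(hsv[:,:,0]<25);sub=np.zeros_like(m);sub[160:270,258:372]=m[160:270,258:372]
b=[c for a,c in blobs(im,sub,40) if a<400];print(b)
P=np.array([(272,174),(357,174),(355,255),(274,255)],float)
Q=np.array([min(b,key=lambda c:np.linalg.norm(c-p)) for p in P])
for X in (P,Q):
    s=plane("wrist",X,.007,st);v=np.roll(s,-1,0)-s
    print(s.mean(0).round(4),np.linalg.norm(v,axis=1).round(4),np.degrees(np.arctan2(v[:,1],v[:,0])).round(1))
print(plane("wrist",[(314.5,231)],.068,st))
go([.5555,-.0895,.022],90)
```

```text
[array([271.9, 173.9]), array([356.5, 174. ]), array([274. , 254.2]), array([354.2, 254.1])]
[ 0.5545 -0.0903  0.007 ] [0.0795 0.0801 0.0801 0.0801] [ 90.    0.2 -89.9 179.8]
[ 0.5541 -0.0907  0.007 ] [0.0791 0.0791 0.0793 0.0794] [ 90.   -0.  -89.8 179.9]
[[ 0.55279037 -0.09006758  0.068     ]]
dx dy dz [ 0.17 -0.03 16.83] twist -0.07 rows>= 4.0354485986325495 0.010348071153897732
```

>>> arm_command(
  plan=[
    {"claw":1.0,"dx":0.0,"dy":-0.1,"dz":3.8,"twist":0.0},
    {"claw":1.0,"dx":0.0,"dy":-0.1,"dz":7.6,"twist":0.0},
    {"claw":1.0,"dx":0.0,"dy":-0.1,"dz":11.4,"twist":0.0},
    {"claw":1.0,"dx":0.0,"dy":-0.1,"dz":14.5,"twist":0.0},
    {"claw":1.0,"dx":0.0,"dy":-0.1,"dz":16.3,"twist":0.0},
    {"claw":1.0,"dx":0.0,"dy":-0.1,"dz":16.8,"twist":0.0},
    {"claw":1.0,"dx":0.0,"dy":-0.1,"dz":16.8,"twist":0.0},
    {"claw":0.6,"dx":0.0,"dy":-0.1,"dz":16.8,"twist":0.0},
  ],
)

```text
time_s: 6.75
position: [0.5553, -0.0924, 0.023]
tcp_rot: [[0.003, 1.0, 0.003], [1.0, -0.003, -0.004], [-0.004, 0.003, -1.0]]
force: [-0.0, -0.2, 0.8]
opening: 0.973
```

>>> arm_command(
  plan=[
    {"claw":0.5,"dx":0.0,"dy":0.0,"dz":0.0,"twist":0.0},
    {"claw":0.3,"dx":0.0,"dy":0.0,"dz":0.0,"twist":0.0},
    {"claw":0.2,"dx":0.0,"dy":0.0,"dz":0.0,"twist":0.0},
    {"claw":0.2,"dx":0.0,"dy":0.0,"dz":0.0,"twist":0.0},
    {"claw":0.2,"dx":0.0,"dy":0.0,"dz":0.0,"twist":0.0},
    {"claw":0.2,"dx":0.0,"dy":0.0,"dz":0.0,"twist":0.0},
  ],
)

```text
time_s: 7.25
position: [0.5555, -0.0923, 0.0234]
tcp_rot: [[0.003, 1.0, 0.004], [1.0, -0.003, -0.004], [-0.004, 0.004, -1.0]]
force: [-0.5, 0.4, 0.1]
opening: 0.555
```

>>> arm_command(
  plan=[
    {"claw":0.0,"dx":0.0,"dy":0.0,"dz":0.0,"twist":0.0},
    {"claw":0.0,"dx":0.0,"dy":0.0,"dz":0.0,"twist":0.0},
    {"claw":0.0,"dx":0.0,"dy":0.0,"dz":0.0,"twist":0.0},
    {"claw":0.0,"dx":0.0,"dy":0.0,"dz":0.0,"twist":0.0},
  ],
)

```text
time_s: 7.58
position: [0.5553, -0.092, 0.0234]
tcp_rot: [[0.003, 1.0, 0.003], [1.0, -0.003, -0.003], [-0.003, 0.003, -1.0]]
force: [0.2, 1.7, 0.3]
opening: 0.499
```

>>> arm_command(
  plan=[
    {"claw":0.0,"dx":0.0,"dy":0.0,"dz":-1.0,"twist":0.0},
    {"claw":0.0,"dx":0.0,"dy":0.0,"dz":-2.5,"twist":0.0},
    {"claw":0.0,"dx":0.0,"dy":0.0,"dz":-5.0,"twist":0.0},
    {"claw":0.0,"dx":0.0,"dy":0.0,"dz":-8.0,"twist":0.0},
    {"claw":0.0,"dx":0.0,"dy":0.0,"dz":-11.0,"twist":0.0},
    {"claw":0.0,"dx":0.0,"dy":0.0,"dz":-14.0,"twist":0.0},
    {"claw":0.0,"dx":0.0,"dy":0.0,"dz":-17.0,"twist":0.0},
    {"claw":0.0,"dx":0.0,"dy":0.0,"dz":-20.0,"twist":0.0},
  ],
)

```text
time_s: 8.25
position: [0.5528, -0.0909, 0.2239]
tcp_rot: [[0.003, 1.0, -0.0], [1.0, -0.003, -0.003], [-0.003, -0.0, -1.0]]
force: [0.3, -0.7, -7.2]
opening: 0.5
```

Run:
```python
from h import *
import pickle
go([.5455,.2200,.26],67.5)
```

```text
dx dy dz [31.08 -0.82 -3.69] twist 22.35 rows>= 7.508578843300636 3.1210875289132165
```

>>> arm_command(
  plan=[
    {"claw":0.0,"dx":0.5,"dy":0.0,"dz":-2.5,"twist":0.0},
    {"claw":0.0,"dx":3.5,"dy":0.0,"dz":-4.5,"twist":3.0},
    {"claw":0.0,"dx":7.2,"dy":-0.1,"dz":-4.7,"twist":6.0},
    {"claw":0.0,"dx":11.0,"dy":-0.2,"dz":-4.7,"twist":10.0},
    {"claw":0.0,"dx":14.8,"dy":-0.3,"dz":-4.7,"twist":14.0},
    {"claw":0.0,"dx":18.6,"dy":-0.4,"dz":-4.7,"twist":18.0},
    {"claw":0.0,"dx":22.0,"dy":-0.5,"dz":-4.7,"twist":21.0},
    {"claw":0.0,"dx":25.0,"dy":-0.6,"dz":-4.7,"twist":22.4},
  ],
)

```text
time_s: 8.92
position: [0.5452, 0.1612, 0.2691]
tcp_rot: [[0.385, 0.923, -0.004], [0.923, -0.385, -0.003], [-0.004, -0.003, -1.0]]
force: [0.6, -0.2, -7.2]
opening: 0.502
```

Run:
```python
from h import *
go([.5455,.2200,.27],67.5)
```

```text
dx dy dz [ 5.43 -2.23 -0.11] twist -0.12 rows>= 1.4090888104889256 0.01687910775361633
```

>>> arm_command(
  plan=[
    {"claw":0.0,"dx":2.5,"dy":-1.0,"dz":0.0,"twist":0.0},
    {"claw":0.0,"dx":4.5,"dy":-1.9,"dz":-0.1,"twist":0.0},
    {"claw":0.0,"dx":5.4,"dy":-2.2,"dz":-0.1,"twist":-0.1},
    {"claw":0.0,"dx":5.4,"dy":-2.2,"dz":-0.1,"twist":-0.1},
    {"claw":0.0,"dx":5.4,"dy":-2.2,"dz":-0.1,"twist":-0.1},
    {"claw":0.0,"dx":5.4,"dy":-2.2,"dz":-0.1,"twist":-0.1},
    {"claw":0.0,"dx":5.4,"dy":-2.2,"dz":-0.1,"twist":-0.1},
  ],
)

```text
time_s: 9.5
position: [0.5455, 0.218, 0.2696]
tcp_rot: [[0.385, 0.923, -0.005], [0.923, -0.385, -0.004], [-0.006, -0.003, -1.0]]
force: [0.7, -0.3, -7.4]
opening: 0.497
```

Run:
```python
from h import *
import pickle
st=bot.read_state();im=bot.capture("wrist");cv2.imwrite("pics/w6.png",im[:,:,::-1]);pickle.dump(st,open("st6.pkl","wb"))
print(st["position"],yaw(st),st["qvel"].round(2),st["tcp_rot"].round(4),st["force"])
cv2.imwrite("pics/c6.png",cv2.resize(im[130:320,210:420,::-1],None,fx=3.8,fy=3.1,interpolation=2))
s=bot.capture("side")[:,:,::-1];cv2.imwrite("pics/s6.png",cv2.resize(s[40:240,200:400],None,fx=3,fy=3,interpolation=2))
```

```text
[0.54554848 0.21799396 0.26959999] 67.3847642221698 [-0.09 -0.03 -0.38  0.32 -0.04  0.14] [[ 0.3845  0.9231 -0.0051]
 [ 0.9231 -0.3846 -0.004 ]
 [-0.0056 -0.0032 -1.    ]] [ 0.69672761 -0.33382539 -7.41691426]
```

View pics/w6.png

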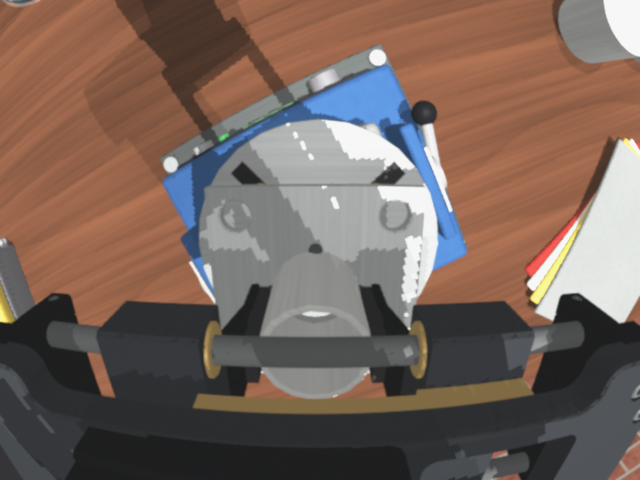

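View pics/s6.png

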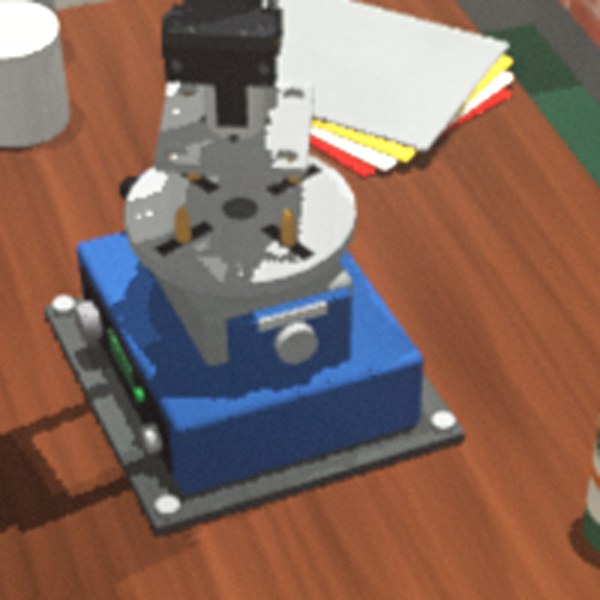

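View pics/c6.png

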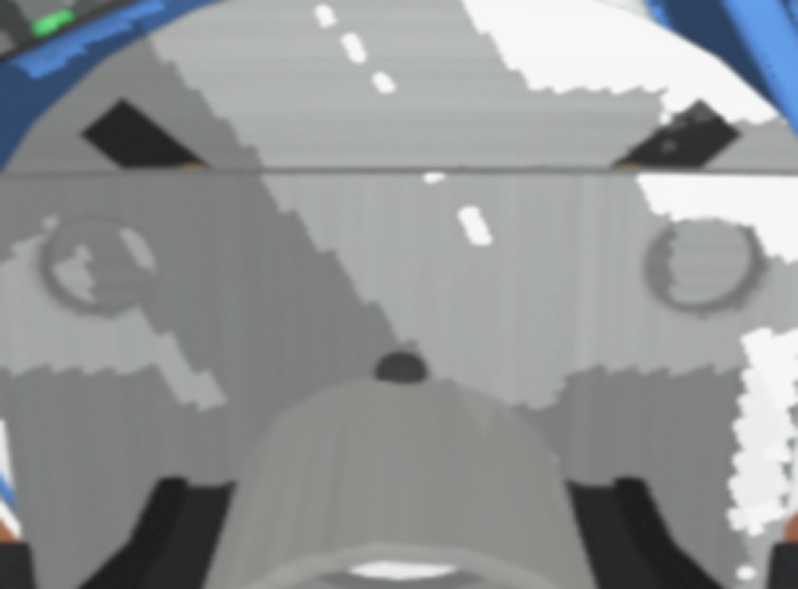

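Run:
```python
from h import *
import pickle
st=pickle.load(open("st6.pkl","rb"))
o,v=ray("wrist",[(236.05,215.5),(395.8,215.5)],st)
R=st["tcp_rot"];o=R.T@(o-st["position"]);v=v@R
print("tool-frame holes",(o+v*((.0155-o[2])/v[:,2])[:,None]).round(4))
# world of flange center if holes +-40
h=(o+v*((.0155-o[2])/v[:,2])[:,None]); c=h.mean(0)+[0,.04,.008]; print(c, (st["position"]+R@c).round(4))
```

```text
tool-frame holes [[-0.0391 -0.0412  0.0155]
 [ 0.0405 -0.0411  0.0155]]
[ 0.00071025 -0.00112972  0.0235    ] [0.5447 0.219  0.2461]
```

>>> arm_command(
  plan=[
    {"claw":0.0,"dx":0.12,"dy":0.0,"dz":1.0,"twist":-0.1},
    {"claw":0.0,"dx":0.12,"dy":0.0,"dz":2.0,"twist":-0.1},
    {"claw":0.0,"dx":0.12,"dy":0.0,"dz":3.0,"twist":-0.1},
    {"claw":0.0,"dx":0.12,"dy":0.0,"dz":3.6,"twist":-0.1},
    {"claw":0.0,"dx":0.12,"dy":0.0,"dz":3.8,"twist":-0.1},
    {"claw":0.0,"dx":0.12,"dy":0.0,"dz":3.8,"twist":-0.1},
    {"claw":0.0,"dx":0.12,"dy":0.0,"dz":3.8,"twist":-0.1},
    {"claw":0.0,"dx":0.12,"dy":0.0,"dz":3.8,"twist":-0.1},
  ],
)

```text
time_s: 10.27
position: [0.5466, 0.2194, 0.2323]
tcp_rot: [[0.383, 0.924, -0.003], [0.924, -0.383, -0.003], [-0.004, -0.002, -1.0]]
force: [0.5, -0.1, -7.0]
opening: 0.502
```

Run:
```python
from h import *
import pickle
st=bot.read_state();im=bot.capture("wrist");cv2.imwrite("pics/w7.png",im[:,:,::-1]);pickle.dump(st,open("st7.pkl","wb"))
print(st["position"],yaw(st),st["qvel"].round(2),st["force"])
cv2.imwrite("pics/c7.png",cv2.resize(im[170:270,210:420,::-1],None,fx=3.8,fy=5,interpolation=2))
s=bot.capture("side")[:,:,::-1];cv2.imwrite("pics/s7.png",cv2.resize(s[40:180,200:360],None,fx=4,fy=4,interpolation=2))
s=bot.capture("scene")[:,:,::-1];cv2.imwrite("pics/sc7.png",cv2.resize(s[200:340,380:540],None,fx=4,fy=4,interpolation=2))
```

```text
[0.54655795 0.21938214 0.23226204] 67.48687801251998 [ 0.04 -0.3  -0.12  0.02  0.22 -0.  ] [ 0.45019707 -0.11590783 -7.03949646]
```

View pics/c7.png

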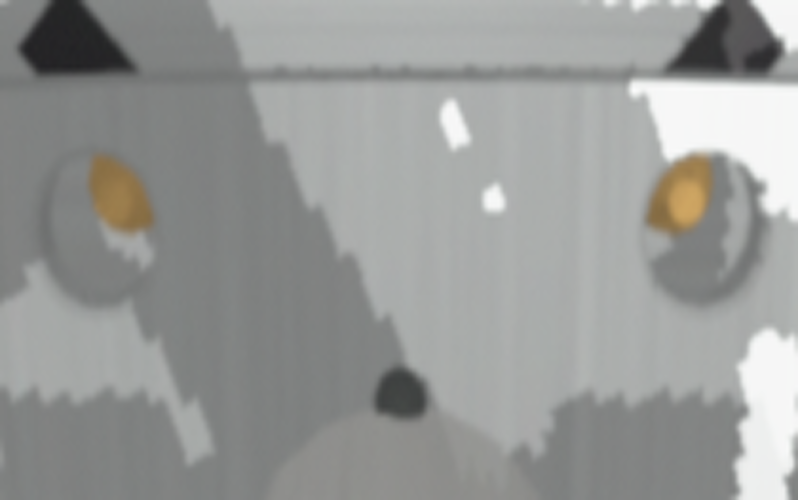

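View pics/s7.png

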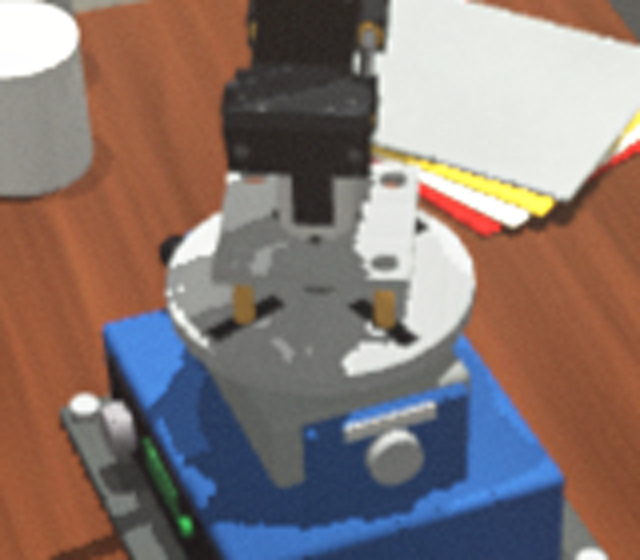

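View pics/sc7.png

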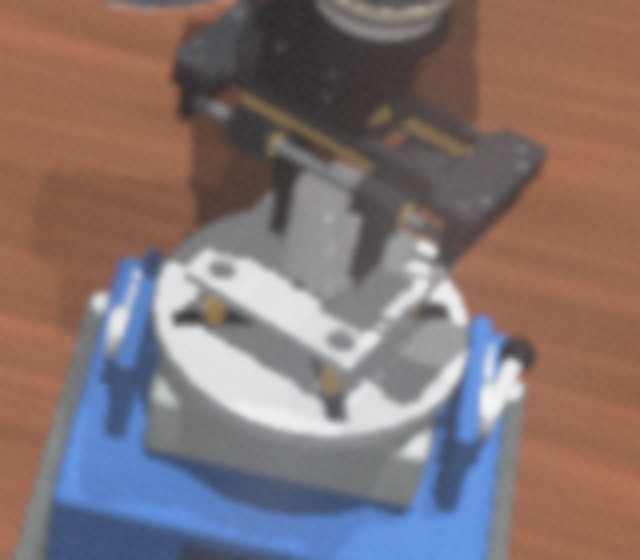

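Run:
```python
from h import *
import pickle
st=pickle.load(open("st7.pkl","rb"))
R=st["tcp_rot"]
f=lambda X:np.array(X)/[3.8,5]+[210,170]
o,v=ray("wrist",f([(97,228),(703,228),(123,203),(686,202)]),st)
o=R.T@(o-st["position"]);v=v@R
for i,z in enumerate((.0155,.0155,st["position"][2]-.204,st["position"][2]-.204)): print((o+v[i]*((z-o[2])/v[i,2])).round(4))
```

```text
[-0.0394 -0.0411  0.0155]
[ 0.0401 -0.041   0.0155]
[-0.0383 -0.0408  0.0283]
[ 0.0404 -0.0409  0.0283]
```

Both front stud tips show through the holes at crop (123,203) and (686,202), and they are within about 0.7 mm of aligned. I'll lower in stages and watch the force.

>>> arm_command(
  plan=[
    {"claw":0.0,"dx":0.07,"dy":0.0,"dz":0.2,"twist":0.0},
    {"claw":0.0,"dx":0.07,"dy":0.0,"dz":0.6,"twist":0.0},
    {"claw":0.0,"dx":0.07,"dy":0.0,"dz":0.9,"twist":0.0},
    {"claw":0.0,"dx":0.07,"dy":0.0,"dz":1.2,"twist":0.0},
    {"claw":0.0,"dx":0.07,"dy":0.0,"dz":1.4,"twist":0.0},
    {"claw":0.0,"dx":0.07,"dy":0.0,"dz":1.5,"twist":0.0},
    {"claw":0.0,"dx":0.07,"dy":0.0,"dz":1.5,"twist":0.0},
  ],
)

```text
time_s: 11.0
position: [0.5464, 0.2199, 0.2169]
tcp_rot: [[0.383, 0.924, -0.004], [0.924, -0.383, -0.003], [-0.005, -0.003, -1.0]]
force: [-0.3, -0.1, -6.5]
opening: 0.499
```

Run:
```python
from h import *
import pickle
st=bot.read_state();im=bot.capture("wrist");cv2.imwrite("pics/w8.png",im[:,:,::-1]);pickle.dump(st,open("st8.pkl","wb"))
print(st["position"],yaw(st),st["qvel"].round(2),st["force"],st["moment"])
cv2.imwrite("pics/c8.png",cv2.resize(im[170:290,210:420,::-1],None,fx=3.8,fy=4.5,interpolation=2))
```

```text
[0.54639072 0.21986262 0.21689866] 67.4806566063067 [ 0.01 -0.34 -0.45  0.07  0.27 -0.01] [-0.3098414  -0.13332138 -6.52470311] [ 0.00463957 -0.0417676   0.0321412 ]
```

View pics/c8.png

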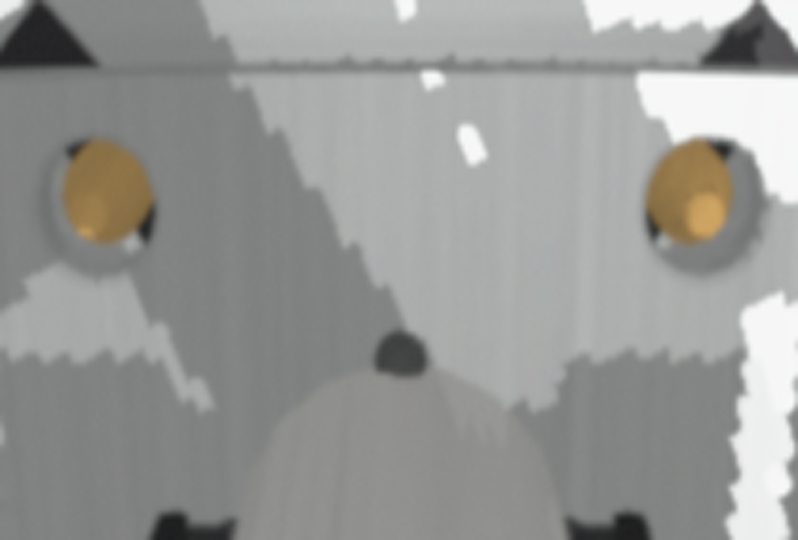

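>>> arm_command(
  plan=[
    {"claw":0.0,"dx":0.0,"dy":0.05,"dz":0.3,"twist":0.0},
    {"claw":0.0,"dx":0.0,"dy":0.05,"dz":0.6,"twist":0.0},
    {"claw":0.0,"dx":0.0,"dy":0.05,"dz":0.9,"twist":0.0},
    {"claw":0.0,"dx":0.0,"dy":0.05,"dz":1.1,"twist":0.0},
    {"claw":0.0,"dx":0.0,"dy":0.05,"dz":1.3,"twist":0.0},
    {"claw":0.0,"dx":0.0,"dy":0.05,"dz":1.4,"twist":0.0},
    {"claw":0.0,"dx":0.0,"dy":0.05,"dz":1.4,"twist":0.0},
  ],
)

```text
time_s: 11.63
position: [0.5468, 0.2196, 0.2028]
tcp_rot: [[0.383, 0.924, -0.004], [0.924, -0.383, -0.003], [-0.005, -0.003, -1.0]]
force: [0.8, -0.2, -7.0]
opening: 0.5
```

>>> arm_command(
  plan=[
    {"claw":0.0,"dx":0.0,"dy":0.0,"dz":0.1,"twist":0.0},
    {"claw":0.0,"dx":0.0,"dy":0.0,"dz":0.2,"twist":0.0},
    {"claw":0.0,"dx":0.0,"dy":0.0,"dz":0.3,"twist":0.0},
    {"claw":0.0,"dx":0.0,"dy":0.0,"dz":0.35,"twist":0.0},
    {"claw":0.0,"dx":0.0,"dy":0.0,"dz":0.4,"twist":0.0},
    {"claw":0.0,"dx":0.0,"dy":0.0,"dz":0.4,"twist":0.0},
  ],
)

```text
time_s: 12.13
position: [0.5468, 0.2196, 0.1989]
tcp_rot: [[0.383, 0.924, -0.004], [0.924, -0.383, -0.003], [-0.005, -0.003, -1.0]]
force: [-0.4, -0.2, -7.4]
opening: 0.503
```

>>> arm_command(
  plan=[
    {"claw":0.0,"dx":0.0,"dy":0.0,"dz":0.05,"twist":0.0},
    {"claw":0.0,"dx":0.0,"dy":0.0,"dz":0.1,"twist":0.0},
    {"claw":0.0,"dx":0.0,"dy":0.0,"dz":0.15,"twist":0.0},
    {"claw":0.0,"dx":0.0,"dy":0.0,"dz":0.2,"twist":0.0},
    {"claw":0.0,"dx":0.0,"dy":0.0,"dz":0.2,"twist":0.0},
  ],
)

```text
time_s: 12.55
position: [0.5468, 0.2197, 0.1985]
tcp_rot: [[0.383, 0.924, -0.003], [0.924, -0.383, -0.003], [-0.004, -0.002, -1.0]]
force: [-4.7, -1.6, 4.3]
opening: 0.499
```

Contact: z stopped at 0.1985, which is exactly 0.175 plus the 0.0235 grip offset, and the load has transferred. I'll look before releasing.

Run:
```python
from h import *
im=bot.capture("wrist")
cv2.imwrite("pics/c9.png",cv2.resize(im[170:310,210:420,::-1],None,fx=3.8,fy=4,interpolation=2))
s=bot.capture("side")[:,:,::-1];cv2.imwrite("pics/s9.png",cv2.resize(s[40:180,200:360],None,fx=4,fy=4,interpolation=2))
```

```text
(no output)
```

View pics/c9.png

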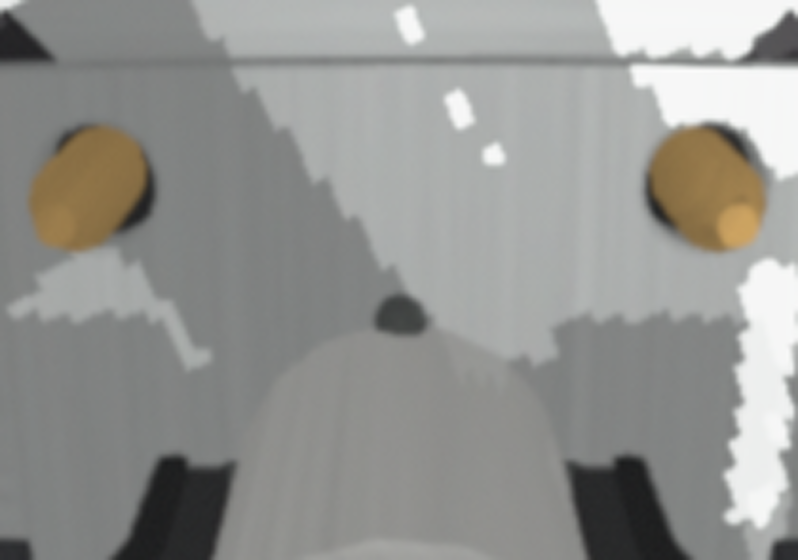

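View pics/s9.png

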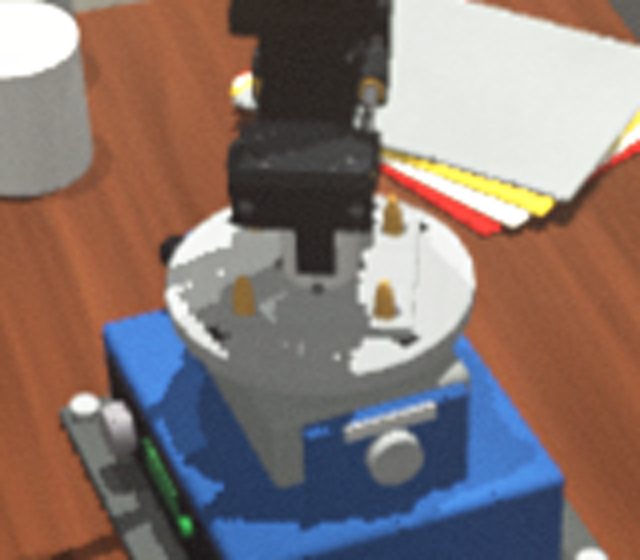

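The studs stand through the holes and the plate looks flat on the table. Releasing now.

>>> arm_command(
  plan=[
    {"claw":0.55,"dx":0.0,"dy":0.0,"dz":0.0,"twist":0.0},
    {"claw":0.65,"dx":0.0,"dy":0.0,"dz":0.0,"twist":0.0},
    {"claw":0.8,"dx":0.0,"dy":0.0,"dz":0.0,"twist":0.0},
    {"claw":1.0,"dx":0.0,"dy":0.0,"dz":0.0,"twist":0.0},
    {"claw":1.0,"dx":0.0,"dy":0.0,"dz":0.0,"twist":0.0},
    {"claw":1.0,"dx":0.0,"dy":0.0,"dz":0.0,"twist":0.0},
    {"claw":1.0,"dx":0.0,"dy":0.0,"dz":0.0,"twist":0.0},
  ],
)

```text
time_s: 13.23
position: [0.5469, 0.2197, 0.1984]
tcp_rot: [[0.383, 0.924, -0.003], [0.924, -0.383, -0.003], [-0.004, -0.002, -1.0]]
force: [0.5, -0.2, -0.3]
opening: 0.921
```

>>> arm_command(
  plan=[
    {"claw":1.0,"dx":0.0,"dy":0.0,"dz":-1.0,"twist":0.0},
    {"claw":1.0,"dx":0.0,"dy":0.0,"dz":-3.0,"twist":0.0},
    {"claw":1.0,"dx":0.0,"dy":0.0,"dz":-6.0,"twist":0.0},
    {"claw":1.0,"dx":0.0,"dy":0.0,"dz":-9.0,"twist":0.0},
    {"claw":1.0,"dx":0.0,"dy":2.0,"dz":-12.0,"twist":0.0},
    {"claw":1.0,"dx":0.0,"dy":3.0,"dz":-14.0,"twist":0.0},
    {"claw":1.0,"dx":0.0,"dy":3.0,"dz":-14.0,"twist":0.0},
    {"claw":1.0,"dx":0.0,"dy":3.0,"dz":-14.0,"twist":0.0},
  ],
)

```text
time_s: 13.9
position: [0.5757, 0.2086, 0.34]
tcp_rot: [[0.383, 0.924, 0.0], [0.924, -0.383, -0.002], [-0.002, 0.001, -1.0]]
force: [0.2, 0.3, 0.2]
opening: 0.998
```

Run:
```python
from h import *
st=bot.read_state();im=bot.capture("wrist");cv2.imwrite("pics/w10.png",im[:,:,::-1]);print(st["position"],yaw(st),st["time_s"])
go([.447,-.323,.24],-102.2);go([.447,-.323,.24],77.8)
```

```text
[0.57572958 0.20857062 0.34002889] 67.45846751752114 13.9
dx dy dz [-53.94   8.62  10.03] twist 169.68 rows>= 13.318573622364024 23.6984044020613
dx dy dz [-53.94   8.62  10.03] twist -10.32 rows>= 13.318573622364024 1.441260402407975
```

View pics/w10.png

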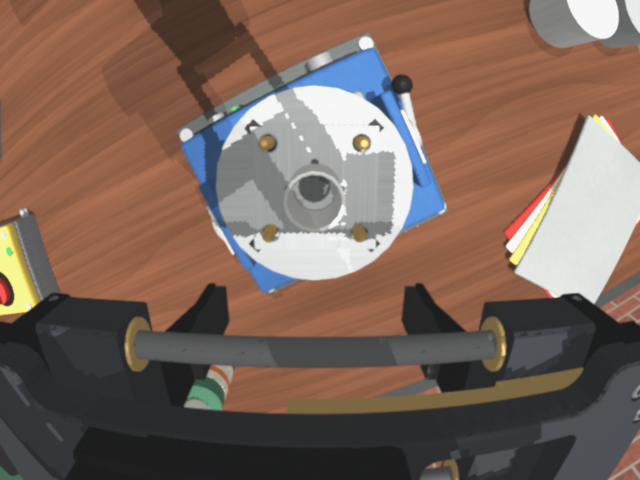

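All four studs are through the flange at (267,143), (362,143), (359,233) and (270,233), and it lies flat. For the lever I'll use the half-turned grasp (yaw -102°), which keeps joint 6 away from its limit.

>>> arm_command(
  plan=[
    {"claw":1.0,"dx":-3.8,"dy":0.6,"dz":0.0,"twist":7.0},
    {"claw":1.0,"dx":-7.6,"dy":1.3,"dz":0.0,"twist":14.0},
    {"claw":1.0,"dx":-11.5,"dy":1.9,"dz":0.0,"twist":21.0},
    {"claw":1.0,"dx":-15.4,"dy":2.6,"dz":0.0,"twist":28.0},
    {"claw":1.0,"dx":-19.3,"dy":3.2,"dz":0.0,"twist":35.0},
    {"claw":1.0,"dx":-23.2,"dy":3.9,"dz":0.0,"twist":42.0},
    {"claw":1.0,"dx":-27.0,"dy":4.5,"dz":0.0,"twist":49.0},
    {"claw":0.8,"dx":-30.9,"dy":5.0,"dz":0.0,"twist":56.0},
  ],
)

```text
time_s: 14.62
position: [0.4999, -0.0965, 0.3376]
tcp_rot: [[0.981, 0.194, -0.008], [0.194, -0.981, -0.001], [-0.008, -0.001, -1.0]]
force: [0.4, -1.0, 1.3]
opening: 0.973
```

Run:
```python
from h import *
print(bot.read_state()["joint_positions"].round(1));go([.447,-.323,.24],-102.2)
```

```text
[-23.4  14.2  89.1  -0.2  77.1 -34.5]
dx dy dz [-9.5  21.2   9.82] twist 113.37 rows>= 6.048988327522951 15.834035205015812
```

>>> arm_command(
  plan=[
    {"claw":0.7,"dx":-1.2,"dy":2.7,"dz":0.0,"twist":7.0},
    {"claw":0.6,"dx":-2.4,"dy":5.4,"dz":0.0,"twist":14.0},
    {"claw":0.6,"dx":-3.6,"dy":8.1,"dz":0.0,"twist":21.0},
    {"claw":0.6,"dx":-4.8,"dy":10.8,"dz":1.0,"twist":28.0},
    {"claw":0.6,"dx":-6.0,"dy":13.5,"dz":2.0,"twist":35.0},
    {"claw":0.6,"dx":-7.2,"dy":16.2,"dz":3.0,"twist":42.0},
    {"claw":0.6,"dx":-8.4,"dy":18.9,"dz":4.0,"twist":49.0},
    {"claw":0.6,"dx":-9.5,"dy":21.2,"dz":5.0,"twist":56.0},
  ],
)

```text
time_s: 15.28
position: [0.4457, -0.323, 0.2858]
tcp_rot: [[0.705, -0.709, -0.011], [-0.709, -0.705, 0.002], [-0.009, 0.006, -1.0]]
force: [0.5, 0.2, -0.5]
opening: 0.6
```

>>> arm_command(
  plan=[
    {"claw":0.6,"dx":0.0,"dy":0.0,"dz":0.5,"twist":7.0},
    {"claw":0.6,"dx":0.0,"dy":0.0,"dz":1.0,"twist":14.0},
    {"claw":0.6,"dx":0.0,"dy":0.0,"dz":1.5,"twist":21.0},
    {"claw":0.6,"dx":0.0,"dy":0.0,"dz":2.0,"twist":28.0},
    {"claw":0.6,"dx":0.0,"dy":0.0,"dz":2.5,"twist":35.0},
    {"claw":0.6,"dx":0.0,"dy":0.0,"dz":3.5,"twist":42.0},
    {"claw":0.6,"dx":0.0,"dy":0.0,"dz":4.5,"twist":49.0},
    {"claw":0.6,"dx":0.0,"dy":0.0,"dz":4.5,"twist":55.0},
  ],
)

```text
time_s: 15.95
position: [0.4429, -0.3199, 0.237]
tcp_rot: [[-0.182, -0.983, -0.017], [-0.983, 0.182, 0.009], [-0.006, 0.018, -1.0]]
force: [0.0, -0.2, 0.5]
opening: 0.598
```

Run:
```python
from h import *
print(bot.read_state()["joint_positions"].round(1));go([.447,-.323,.22],-102.2)
```

```text
[-47.4  23.6  91.7  -0.4  65.7  53.3]
dx dy dz [ 0.24 -0.49  1.69] twist 1.7 rows>= 0.4254285165824439 0.23796333456361182
```

>>> arm_command(
  plan=[
    {"claw":0.6,"dx":0.2,"dy":-0.5,"dz":1.0,"twist":1.7},
    {"claw":0.6,"dx":0.2,"dy":-0.5,"dz":1.7,"twist":1.7},
    {"claw":0.6,"dx":0.2,"dy":-0.5,"dz":1.7,"twist":1.7},
    {"claw":0.6,"dx":0.2,"dy":-0.5,"dz":1.7,"twist":1.7},
    {"claw":0.6,"dx":0.2,"dy":-0.5,"dz":1.7,"twist":1.7},
  ],
)

```text
time_s: 16.37
position: [0.447, -0.3222, 0.2197]
tcp_rot: [[-0.21, -0.977, -0.018], [-0.978, 0.21, 0.01], [-0.006, 0.019, -1.0]]
force: [0.4, -0.1, 0.7]
opening: 0.601
```

Run:
```python
from h import *
st=bot.read_state();im=bot.capture("wrist");cv2.imwrite("pics/w11.png",im[:,:,::-1]);print(st["position"],yaw(st),st["tcp_rot"].round(3))
print(proj("wrist",[[.447,-.323,.122],[.4938,-.3334,.122],[.4938-.07*.978,-.3334+.07*.211,.122]],st))
go([.447,-.3232,.096],-102.2)
```

```text
[ 0.44700293 -0.32223657  0.21972043] -102.14370573312814 [[-0.21  -0.977 -0.018]
 [-0.978  0.21   0.01 ]
 [-0.006  0.019 -1.   ]]
[[317.29368501 240.97207978]
 [317.8227145  175.80752124]
 [317.62831849 268.87644189]]
dx dy dz [ 0.13 -0.22 12.41] twist 0.04 rows>= 2.976693176647128 0.005795997973760797
```

View pics/w11.png

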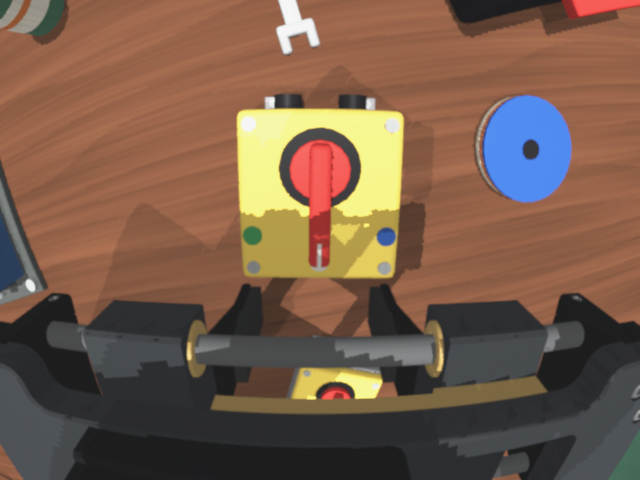

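The lever is still at off: the blade runs from (321,145) to (318,265), between green (253,236) and blue (386,236), as predicted. Lowering.

>>> arm_command(
  plan=[
    {"claw":0.6,"dx":0.1,"dy":-0.2,"dz":3.5,"twist":0.0},
    {"claw":0.6,"dx":0.1,"dy":-0.2,"dz":7.0,"twist":0.0},
    {"claw":0.6,"dx":0.1,"dy":-0.2,"dz":10.0,"twist":0.0},
    {"claw":0.6,"dx":0.1,"dy":-0.2,"dz":12.0,"twist":0.0},
    {"claw":0.4,"dx":0.1,"dy":-0.2,"dz":12.3,"twist":0.0},
    {"claw":0.28,"dx":0.1,"dy":-0.2,"dz":12.3,"twist":0.0},
    {"claw":0.26,"dx":0.1,"dy":-0.2,"dz":12.3,"twist":0.0},
    {"claw":0.26,"dx":0.1,"dy":-0.2,"dz":12.3,"twist":0.0},
  ],
)

```text
time_s: 17.08
position: [0.448, -0.324, 0.0989]
tcp_rot: [[-0.211, -0.977, -0.014], [-0.978, 0.21, 0.006], [-0.003, 0.015, -1.0]]
force: [-0.4, 0.6, 0.0]
opening: 0.38
```

Run:
```python
from arc import *
st=bot.read_state();print(st["position"],yaw(st),st["force"],st["opening"])
arc([0,5,10,15,20,25,30,35,40,45,48])
```

```text
[ 0.44799666 -0.32401381  0.098895  ] -102.15186093527859 [-0.35300008  0.63072363  0.03567523] 0.3798063508731636
0 [-0.05  0.12  0.29]
5 [0.37 0.1  0.29]
10 [0.79 0.05 0.29]
15 [ 1.2  -0.04  0.29]
20 [ 1.59 -0.17  0.28]
25 [ 1.98 -0.33  0.28]
30 [ 2.35 -0.52  0.28]
35 [ 2.71 -0.75  0.27]
40 [ 3.04 -1.    0.27]
45 [ 3.35 -1.28  0.26]
48 [ 3.52 -1.47  0.26]
```

>>> arm_command(
  plan=[
    {"claw":0.26,"dx":0.0,"dy":0.1,"dz":0.2,"twist":0.0},
    {"claw":0.26,"dx":0.37,"dy":0.1,"dz":0.2,"twist":-5.0},
    {"claw":0.26,"dx":0.79,"dy":0.05,"dz":0.2,"twist":-10.0},
    {"claw":0.26,"dx":1.2,"dy":-0.04,"dz":0.2,"twist":-15.0},
    {"claw":0.26,"dx":1.59,"dy":-0.17,"dz":0.2,"twist":-20.0},
    {"claw":0.26,"dx":1.98,"dy":-0.33,"dz":0.2,"twist":-25.0},
    {"claw":0.26,"dx":2.35,"dy":-0.52,"dz":0.2,"twist":-30.0},
    {"claw":0.26,"dx":2.71,"dy":-0.75,"dz":0.2,"twist":-35.0},
  ],
)

```text
time_s: 17.75
position: [0.4498, -0.3522, 0.098]
tcp_rot: [[0.393, -0.92, -0.013], [-0.92, -0.393, 0.005], [-0.01, 0.01, -1.0]]
force: [-0.6, -0.5, 0.2]
opening: 0.257
```

Run:
```python
from arc import *
st=bot.read_state();print(st["position"],yaw(st),st["force"],st["opening"])
arc([35,40,43,45,47])
```

```text
[ 0.44978749 -0.35217263  0.09801589] -66.88547418053257 [-0.64247809 -0.54691979  0.23315979] 0.2573267823838129
35 [-0.02  0.01  0.2 ]
40 [ 0.4 -0.   0.2]
43 [ 0.65 -0.03  0.2 ]
45 [ 0.81 -0.06  0.19]
47 [ 0.98 -0.09  0.19]
```

>>> arm_command(
  plan=[
    {"claw":0.26,"dx":0.4,"dy":0.0,"dz":0.1,"twist":-5.0},
    {"claw":0.26,"dx":0.65,"dy":0.0,"dz":0.1,"twist":-8.0},
    {"claw":0.26,"dx":0.88,"dy":-0.05,"dz":0.1,"twist":-10.0},
    {"claw":0.26,"dx":0.88,"dy":-0.05,"dz":0.1,"twist":-10.0},
    {"claw":0.4,"dx":0.81,"dy":-0.05,"dz":0.1,"twist":-10.0},
    {"claw":0.6,"dx":0.81,"dy":-0.05,"dz":0.1,"twist":-10.0},
    {"claw":0.6,"dx":0.81,"dy":-0.05,"dz":0.1,"twist":-10.0},
    {"claw":0.6,"dx":0.81,"dy":-0.05,"dz":0.0,"twist":-10.0},
  ],
)

```text
time_s: 18.42
position: [0.4533, -0.3592, 0.098]
tcp_rot: [[0.546, -0.838, -0.014], [-0.838, -0.546, 0.005], [-0.012, 0.009, -1.0]]
force: [-0.2, 0.1, 0.2]
opening: 0.478
```

>>> arm_command(
  plan=[
    {"claw":0.6,"dx":0.0,"dy":0.0,"dz":-1.0,"twist":0.0},
    {"claw":0.6,"dx":0.0,"dy":0.0,"dz":-4.0,"twist":0.0},
    {"claw":0.6,"dx":0.0,"dy":0.0,"dz":-8.0,"twist":0.0},
    {"claw":0.6,"dx":0.0,"dy":0.0,"dz":-12.0,"twist":0.0},
    {"claw":0.6,"dx":0.0,"dy":0.0,"dz":-15.0,"twist":0.0},
    {"claw":0.6,"dx":0.0,"dy":0.0,"dz":-15.0,"twist":0.0},
    {"claw":0.6,"dx":0.0,"dy":0.0,"dz":-15.0,"twist":0.0},
    {"claw":0.6,"dx":0.0,"dy":0.0,"dz":-15.0,"twist":0.0},
  ],
)

```text
time_s: 19.08
position: [0.4548, -0.3594, 0.248]
tcp_rot: [[0.546, -0.838, -0.014], [-0.838, -0.546, 0.006], [-0.012, 0.009, -1.0]]
force: [-0.1, 0.0, -0.8]
opening: 0.598
```

Run:
```python
from h import *
st=bot.read_state();im=bot.capture("wrist");cv2.imwrite("pics/w12.png",im[:,:,::-1]);print(st["position"],yaw(st),st["time_s"],st["force"])
cv2.imwrite("pics/s12.png",bot.capture("side")[:,:,::-1])
```

```text
[ 0.4548307  -0.35935203  0.24802364] -56.903961695778776 19.0833 [-0.1230695   0.02893466 -0.82677005]
```

View pics/w12.png

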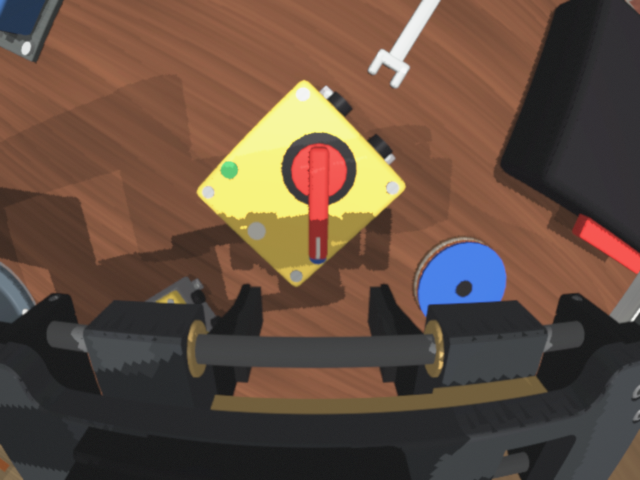

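View pics/s12.png

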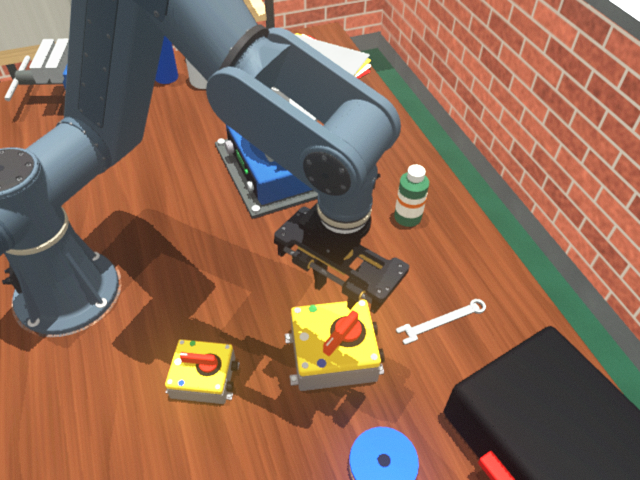

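The lever lies over the blue mark: in the wrist view the blade is at column 319 and its tip at (318,258) covers the blue disc. The can, spanner and discs are where they started. One last check of the flange and lever angle, then I'll hand in.

Run:
```python
from h import *
s=bot.capture("scene")[:,:,::-1];cv2.imwrite("pics/sc13.png",cv2.resize(s[170:340,200:540],None,fx=2.3,fy=2.3,interpolation=2))
st=bot.read_state();im=cv2.imread("pics/w12.png");hsv=cv2.cvtColor(im,cv2.COLOR_BGR2HSV)
m=((hsv[:,:,0]<6)|(hsv[:,:,0]>174))&(hsv[:,:,1]>150);k=np.zeros_like(m);k[205:258,280:360]=m[205:258,280:360]
ys,xs=np.nonzero(k);a=[(xs[ys==r].mean(),r) for r in (210,252)]
p=plane("wrist",a,.122,st);d=p[1]-p[0];print("lever angle deg",np.degrees(np.arctan2(d[1],d[0]))%360-167.83)
```

```text
lever angle deg 45.73101162513379
```

View pics/sc13.png

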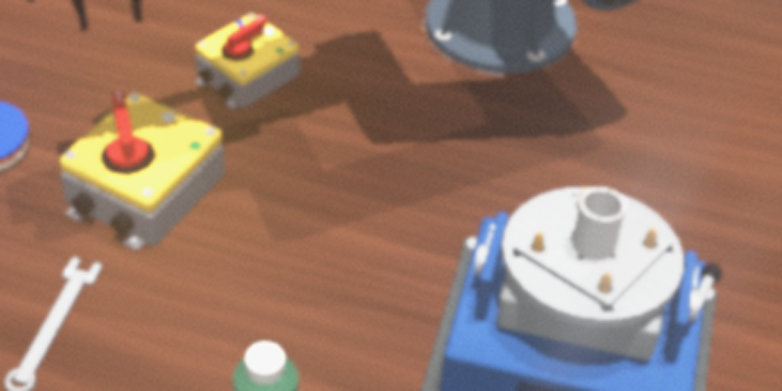

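The flange lies flat over the studs, and the lever measures 45.7° (blue is 45°). Handing in.

```bash
python3 -c "
from rig import bot
print(bot.hand_in(), bot.read_state()['time_s'])"
```

```text
the job is handed in; nothing more can be done
the job is handed in; nothing more can be done
```

The job is done and handed in at about 19 s of the 69 s allowed; the hand-in gives no verdict.

- **Lever to off:** I turned the large box's lever from green to off. It stayed there about 12 s while the flange was fitted.
- **Flange:** I gripped it by the tube, turned it 22.5° to match the studs, and lowered it gently. At contact the load changed by about 12 N, and the tool stood at the height expected for the flange flush on the table. I let go only then.
- **Lever to blue:** I then turned the lever on to the blue mark and lifted the gripper clear.

**Last checks:**
- The lever measured 45.7° against 45° for the blue mark.
- All four studs showed through the holes in the wrist picture after release. The last scene picture shows the plate flat on the turntable with three studs in sight.
- The spray can, spanner and discs looked where they started, judged by eye from the side picture.
- The gripper touched nothing.

No check failed. Separate camera measurements of the same point disagreed by up to about 3 mm, so I did the final alignment by looking at the studs through the holes.

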